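# Scoop workpieces into a bowl and cover it

### The job

With the scoop, transfer all three metal workpieces from the yellow pen into the blue bowl that stands mouth up on the bench, never touching the workpieces with the gripper or arm. Then lay the scoop back flat on its grey mat, let go of it, and close the filled bowl by setting the matching mouth-down bowl on it, rim on rim and centred, so that it sits level. Leave all the other things on the bench where they are.

Things in the scene. Friction and masses are not known exactly. Their poses are not given: they have to be found in the camera images.
- scoop: hand scoop, loose, 0.16 kg, lying on the mat: aluminium pan, black handle over its rear wall. Origin: centre of the pan's underside; x to the open lip, z up. Pan 96 mm long (x -48 to 48), 92 mm wide (86 inside); floor 4 mm thick, wedged to a sharp edge at the lip; rear wall 35 mm tall, sides 34 mm, ending 20 mm before the lip. Workpieces slide out once the lip points 35 to 55 degrees down
- scoop_grip (a point): centre of the scoop's handle, 45 mm behind and 66 mm above the scoop's origin (same axes). The handle is a level bar along the scoop's x, 80 mm long, 16 mm wide (y), 22 mm tall (55 to 77 mm above the pan's underside)
- scoop_lip (a point): middle of the scoop's front edge, at its underside, 48 mm ahead of the scoop's origin. Slid flat on the worktop, the edge runs under workpieces that are backed by the pen's wall; this takes a few newtons
- mat: grey mat, fixed, 190 mm (x) by 115 mm (y), 3 mm thick; origin at the centre of its underside; the scoop lies on it with the same heading
- pen: yellow pen, fixed on the worktop: three walls 26 mm tall and 4 mm thick round a piece of bare worktop 104 mm wide (y) and 100 mm deep (x), open at its -x end, towards the robot. Origin: centre of the enclosed area at worktop height; its x points from the opening to the back wall
- pen_back (a point): middle of the inner face of the pen's back wall at worktop height, 50 mm from the pen's origin along its x. This wall stands 6 mm clear of the worktop, so that the scoop's lip can pass up to 15 mm beyond this point, under the wall, while the workpieces are held back
- bowl: blue bowl, loose, 0.4 kg, standing mouth up on its round foot. Origin: centre of the foot's underside, z up. 66 mm tall; foot 48 mm in diameter and 24 mm tall; inner floor 28 mm above the underside, about 92 mm in diameter; mouth 112 mm in diameter; flat rim 12 mm wide and 4 mm thick, 136 mm in outer diameter, its top at 66 mm
- bowl_rim (a point): centre of the bowl's mouth at the top of its rim
- cover: second blue bowl of the same shape, loose, 0.2 kg, standing mouth down on its rim. Origin: centre of its mouth in the rim's plane (at worktop height at the start), z up. Its foot points up: 48 mm in diameter, from 42 to 66 mm above the origin, to be gripped across
- cover_foot (a point): centre of the top face of the cover's foot, 66 mm above the cover's origin
- square_piece: square steel workpiece 30 x 30 x 20 mm, 0.05 kg, origin at the centre of its underside; lies in the back half of the pen
- hex_piece: hexagonal steel workpiece 28 x 32 x 22 mm, 0.04 kg, origin at the centre of its underside; lies in the back half of the pen beside the square one
- disc_piece: round aluminium workpiece 38 mm in diameter, 18 mm thick, 0.045 kg, origin at the centre of its underside; lies in the front half of the pen
- spanner: bystander: combination spanner 164 mm long, 6 mm thick, lying flat
- feeler_box: bystander: small grey tin 85 x 30 x 14 mm
- tape_roll: bystander: roll of black tape, 63 mm in diameter, 18 mm tall, lying flat
- screw_box: bystander: small carton 45 x 64 x 41 mm
- oil_bottle: bystander: oil bottle with a red nozzle, 42 mm in diameter, 126 mm tall
- valve_block: bystander: small valve 85 x 22 x 38 mm
Mind the look-alikes: they are no part of the job. What is shaped like the disc_piece but purple is not meant.

How it is judged:
By the outcome, as a careful person would: the job done as asked, in the order asked, and still so for the second after the job is handed in, with the robot touching nothing.
It also fails if it takes over 72 s, if anything falls off the work surface, if the arm or the gripper's body presses on something with over 40 N, if the wrist force passes 120 N, or if a joint passes its speed limit or range.

### The arm

A 6-joint arm with a two-finger parallel gripper is mounted at the origin on a cart in front of the work surface, level with it; the furniture and walls round the work are solid. World frame = base frame: x ahead of the robot, y to its left, z up, the work surface at z = 0. Lengths are in mm, angles in rad, forces in N, time in s.
With the tool pointing down it reaches from about 275 to 825 mm from the base axis. Payload 5.2 kg.
Tool frame: the origin (TCP) lies midway between the tips of the shut fingers; the grasp point (between the pads) lies 19 mm behind it; z points along the fingers, y is the direction in which the jaws open and shut (so a half turn about z gives the same grasp; the last joint's range is limited). The gripper opens to 93 mm and grips with 3 to 60 N. Pads are 15 mm wide; open, the fingers measure 128 mm over their backs; the gripper's body (75 mm by 188 mm) begins 65 mm behind the grasp point.
Start: joints at [1.122, 0.259, 1.535, -0, 1.348, -0.203], TCP at [133.81, 533.479, 218.653] pointing down, gripper open.
Joint ranges: [-3.14, 3.14], [-0.91, 2.08], [0.19, 2.58], [-1.22, 4.36], [0.22, 2.71], [-3.12, 3.12]. Speed limits (rad/s): [2.57, 2.57, 3.14, 3.14, 3.14, 3.14].

### API

Orientations are given as [roll, pitch, yaw] about the fixed x, y, z axes, in that order (R = Rz(yaw) Ry(pitch) Rx(roll)).
In Python, from rig import telemetry, viewer, ticket, spotter gives the robot as it stands.
- The arm moves only by the tool drive_tool, never from a script. Its argument "targets" is one flat list of numbers, 7 for each row, row after row: the gripper's target within -1 to 1 (fully open at 1, half-way at 0, shut at -1), then the shift along the tool's x, y, z in m, then the turn, a rotation vector about the tool's x, y, z in units of 6 degrees (1.0 is 6 degrees). In form: [claw, tx, ty, tz, wx, wy, wz, claw, tx, ty, tz, wx, wy, wz, ...]. A call has 1 to 12 rows; each row shifts and turns the commanded pose from where the row before left it, along the tool's axes as they then stand; what a row does not reach is not made up. A row lasts 1/8 s, in which the tool goes at most 62.5 mm and 10.7 degrees, less where a joint would pass 70% of its speed; a pose out of reach is approached as far as the arm can. A call is refused whole if a number of a shift passes 0.0625 or a number of a turn 1, either way. A call with a gripper value outside its range is refused whole. The fingers move at their own pace and stop on an object; "grip_force" is the grip in N (left out, the last holds). Time passes only in rows, so rows that do not move let the fingers close. It gives the time, the measured TCP pose, the force and the opening at its end, in the units of the state.
- telemetry.get_state(): the state, without advancing time (a new reading comes with each control period).
- viewer.snapshot(name): name is "side" or "top"; returns a dict with "color" (384x512x3 uint8, blue, green, red), "z_map" (384x512 float32, mm along the optical axis (not along the pixel's ray), 0 where there is no reading), "mtx" (3x3 intrinsics, pixels), "xyz" and "rotation" of the camera in the world. Camera axes: x right, y up, looking along -z (the intrinsics and any distortion apply to the point x, -y, -z); pixel columns grow to the right and rows downward; lengths in mm; the calibration is good to about 2 mm. A picture is of the moment at which its call begins.
- ticket.hand_in(): hands the job in, once; it reports no verdict.
Trained networks look in a picture, given as the dict that the camera call returned (one of the last four; its "shot" number tells which), for a name from the list of things; names that differ only in an ending like _2 or _b are one class to them, and where a whole thing is asked for, a point or a joint stands for the part that bears it (a point fixed in the world has none). Each returns a list of dicts, best first, with "conf" (0 to 1); they miss things now and then, are a little off and sometimes report something else, mostly with a low value. They report only what shows in the picture. A call takes as long as a camera call. They do not tell look-alikes from the thing itself.
- spotter.regions_of(picture, label): "pixels" (384x512 bool, what is visible of it) and "rect" ([left, top, right, bottom] in pixels, round what is visible of it).
The state is a dict: "clock": time; "joint_positions": joint angles; "joint_velocities": joint speeds; "joint_torque": joint torques, N m; "tool_pos": TCP position; "ee_rot": TCP orientation; "force": force on the tool from outside, world axes, zero at the start; "ft_torque": the same for the moment, N m; "gripper_width": finger opening in mm.
Only numpy, scipy, OpenCV 4.12 (cv2) and the standard library are available. Lean on these libraries where they do the work, as an engineer would, in place of code of your own. Each camera call takes 0.05 s, during which the arm holds its last target. There are 200 camera calls.

## Working session

There is one attempt and no reset: what is moved stays moved. The work goes in short steps, Python scripts to look and compute and a tool call to move; the robot and the scene stay as the last step left them, time stands still between calls to the robot, and variables do not carry over. Pictures are saved under pics/ and viewed, about 8 in all and at most 12, crops included, and the job is handed in when it is done.

Besides the shell and the picture viewer there is one more tool, called after "Request:" as name(argument=value, ...), one argument or row to a line, values as JSON. drive_tool: Moves the arm, as the interface text tells. Its arguments: {"type":"object","properties":{"targets":{"type":"array"},"grip_force":{"type":"number"}},"required":["targets"]}

```bash
mkdir -p pics; ls; cat > h.py <<'E'
import numpy as np, cv2
from rig import telemetry, viewer, ticket, spotter
def P(s, u, v, z=None):
    """pixels -> world; z_map by default or plane height"""
    u=np.atleast_1d(u).astype(float); v=np.atleast_1d(v).astype(float)
    K=s['mtx']; d=np.array(s.get('dist',np.zeros(5)),float).ravel()
    n=cv2.undistortPoints(np.c_[u,v].reshape(-1,1,2),np.array(K,float),d).reshape(-1,2)
    r=np.c_[n[:,0],-n[:,1],-np.ones(len(n))]
    R=np.array(s['rotation']); 
    if R.shape!=(3,3): R=None
    w=r@R.T; o=np.array(s['xyz'])
    if z is None: k=s['z_map'][v.astype(int),u.astype(int)]
    else: k=(z-o[2])/w[:,2]
    return o+w*np.asarray(k)[:,None]
def cloud(s,m):
    v,u=np.nonzero(m&(s['z_map']>0)); return P(s,u,v)
E
python3 - <<'E'
from h import *
t=viewer.snapshot('top'); s=viewer.snapshot('side')
for n,p in (('top',t),('side',s)):
    cv2.imwrite(f'pics/{n}0.png',p['color']); print(n,p.keys(),p['mtx'],p['xyz'],p['rotation'])
    for k in p:
        if k not in('color','z_map','mtx','xyz','rotation'): print(k,p[k])
print(telemetry.get_state())
names='scoop mat pen bowl cover square_piece hex_piece disc_piece'.split()
for pn,p in (('top',t),('side',s)):
  for n in names:
    for r in spotter.regions_of(p,n):
        try:
            c=cloud(p,r['pixels']); print(pn,n,round(r['conf'],2),r['rect'],'med',np.median(c,0).round(0),'min',np.percentile(c,2,0).round(0),'max',np.percentile(c,98,0).round(0))
        except Exception as e: print(pn,n,r['conf'],r['rect'],e)
E
```

```text
pics
top dict_keys(['color', 'z_map', 'mtx', 'xyz', 'rotation', 'shot']) [[444.93011086   0.         246.68306996]
 [  0.         444.93011086 194.75863741]
 [  0.           0.           1.        ]] [ 458.08385268  231.72265265 1348.59035327] [ 0.09492112 -0.0172218  -1.5619609 ]
shot 1
side dict_keys(['color', 'z_map', 'mtx', 'xyz', 'rotation', 'shot']) [[402.4038698    0.         253.25028763]
 [  0.         402.4038698  187.896145  ]
 [  0.           0.           1.        ]] [  63.20763942 -922.66604513  764.5148125 ] [ 1.05634175  0.02329293 -0.42457911]
shot 2
{'clock': 0.1, 'joint_positions': array([ 1.12221219e+00,  2.59256189e-01,  1.53593758e+00, -8.61764339e-06,
        1.34800699e+00, -2.02775813e-01]), 'joint_velocities': array([ 0.00094775, -0.00024121, -0.00510401,  0.00148672,  0.00167465,
       -0.00059187]), 'joint_torque': array([ 3.82946106e-03, -4.38212442e+01, -2.84645015e+01,  7.21417554e-02,
        3.62473098e-02, -4.66973813e-05]), 'tool_pos': array([133.59280998, 533.03564469, 217.92281544]), 'ee_rot': array([-3.14001581e+00, -3.15624573e-04,  2.89578599e
[... 1420 characters left out ...]
e 'T'
side bowl 0.82 [274.0, 209.8, 318.1, 228.1] 'NoneType' object has no attribute 'T'
side bowl 0.67 [256.6, 172.4, 273.5, 177.8] 'NoneType' object has no attribute 'T'
side cover 0.94 [259.1, 256.7, 298.8, 294.3] 'NoneType' object has no attribute 'T'
side square_piece 0.5 [257.8, 256.2, 299.6, 292.1] 'NoneType' object has no attribute 'T'
side hex_piece 0.38 [258.7, 257.5, 298.2, 292.2] 'NoneType' object has no attribute 'T'
side disc_piece 0.63 [237.3, 216.6, 248.3, 223.3] 'NoneType' object has no attribute 'T'
side disc_piece 0.63 [232.1, 233.5, 238.3, 243.0] 'NoneType' object has no attribute 'T'
side disc_piece 0.58 [232.3, 197.7, 244.1, 208.1] 'NoneType' object has no attribute 'T'
```

```bash
sed -i "s/    if R.shape!=(3,3): R=None/    if R.shape!=(3,3): R=rpy(R)/" h.py; cat >> h.py <<'E'
from scipy.spatial.transform import Rotation as Ro
def rpy(a): return Ro.from_euler('xyz',a).as_matrix()
E
python3 - <<'E'
from h import *
t=viewer.snapshot('top'); s=viewer.snapshot('side')
import pickle; pickle.dump((t,s),open('s0.pkl','wb'))
cv2.imwrite('pics/top1.png',cv2.resize(t['color'][130:310,90:420],(792,432),interpolation=cv2.INTER_CUBIC))
cv2.imwrite('pics/side1.png',cv2.resize(s['color'][140:320,180:360],(600,600),interpolation=cv2.INTER_CUBIC))
names='scoop mat pen bowl cover square_piece hex_piece disc_piece'.split()
for pn,p in (('top',t),('side',s)):
  for n in names:
    for r in spotter.regions_of(p,n):
        c=cloud(p,r['pixels'])
        if len(c): print(pn,n,round(r['conf'],2),np.round(r['rect']),'med',np.median(c,0).round(0),'min',np.percentile(c,2,0).round(0),'max',np.percentile(c,98,0).round(0))
E
```

```text
top scoop 0.77 [161. 189. 205. 237.] med [536. 396.   9.] min [471. 353.   2.] max [590. 452.  83.]
top scoop 0.53 [217. 194. 262. 226.] med [557. 275.   6.] min [500. 160.  -1.] max [590. 296.  30.]
top mat 0.82 [156. 172. 211. 245.] med [568. 404.   4.] min [448. 331.  -2.] max [639. 474.  10.]
top mat 0.32 [246. 196. 252. 206.] med [565. 209.  23.] min [552. 194.   1.] max [578. 221.  29.]
top pen 0.57 [218. 193. 262. 224.] med [560. 178.   5.] min [530. 160.  -3.] max [590. 296.  29.]
top pen 0.5 [234. 214. 244. 228.] med [509. 238.  19.] min [491. 223.  13.] max [527. 253.  25.]
top pen 0.41 [128. 213. 144. 265.] med [447. 533.   7.] min [382. 523.  -1.] max [533. 544.  13.]
top bowl 0.56 [308. 167. 360. 216.] med [603. -42.  33.] min [539. -96.  24.] max [659.  24.  71.]
top cover 0.68 [346. 223. 389. 261.] med [ 446. -148.   42.] min [ 387. -208.    2.] max [504. -99.  70.]
top hex_piece 0.15 [116. 192. 131. 208.] med [564. 568.  74.] min [547. 557.  25.] max [583. 588. 119.]
top disc_piece 0.68 [294. 244. 306. 255.] med [425.  56.  19.] min [410.  39.  14.] max [439.  71.  24
[... 978 characters left out ...]
14.   2.  52.] min [535. -57.  15.] max [662.  43.  68.]
side square_piece 0.26 [275. 182. 288. 196.] med [687. 258.  13.] min [676. 224.  -0.] max [705. 307.  17.]
side hex_piece 0.74 [260. 257. 299. 292.] med [ 436. -197.   36.] min [ 392. -225.    1.] max [ 500. -153.   66.]
side hex_piece 0.51 [250. 200. 259. 204.] med [563. 202.  20.] min [550. 191.   7.] max [583. 236.  24.]
side disc_piece 0.64 [231. 231. 239. 245.] med [422.  45.  15.] min [406.  32.  -1.] max [445.  82.  21.]
side disc_piece 0.6 [236. 216. 250. 225.] med [470. 103.  16.] min [457.  94.   2.] max [489. 128.  20.]
side disc_piece 0.54 [235. 198. 243. 208.] med [507. 225.  15.] min [490. 216.   3.] max [522. 247.  21.]
```

View pics/top1.png

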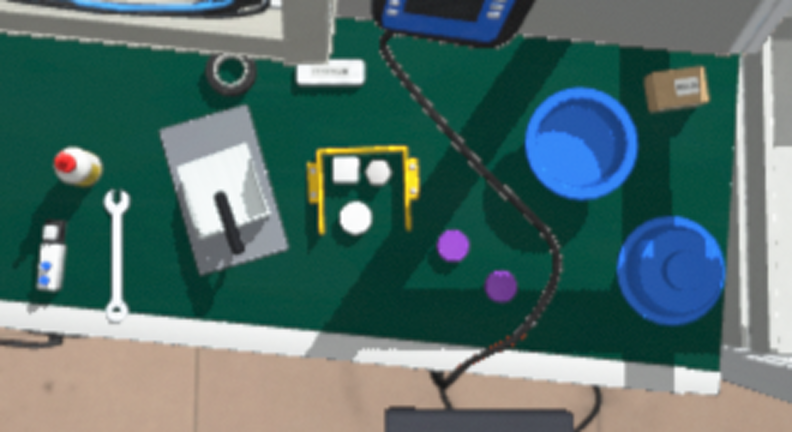

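View pics/side1.png

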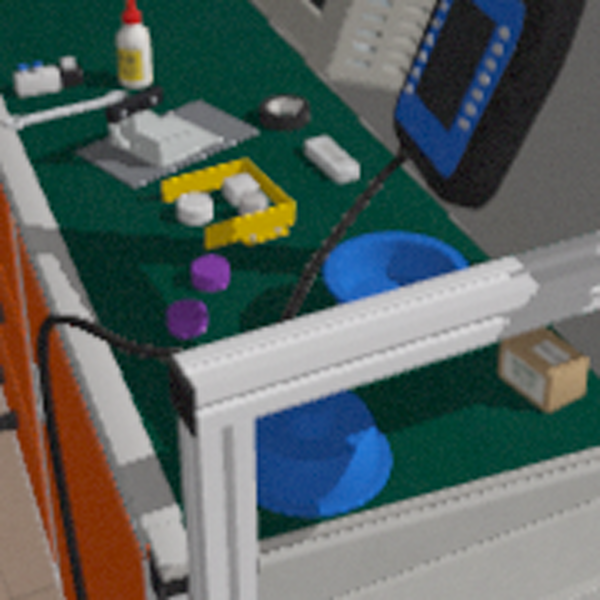

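The top crop (offset 90,130; scale 2.4) shows the scoop on the mat at about full-image (181,205) and the pen at (242,209). The square is at (234,200), the hex at (247,202) and the white disc at (238,221). Two purple look-alike discs stand at (279,232) and (299,249). The mouth-up bowl is at (332,190) and the cover, foot up, at (369,243). A cable runs between the pen and the bowl, and the side view shows a frame rail near the cover.

Candidates for the disc are the white one at (238,221) and the purple ones, so I choose the white one inside the pen. For the bowl, mouth up is (332,190) and foot up is (369,243).

```bash
cat > fit.py <<'E'
from h import *
import pickle,sys
t,s=pickle.load(open('s0.pkl','rb'))
from scipy.optimize import least_squares
def circ(xy):
    f=lambda p:np.hypot(xy[:,0]-p[0],xy[:,1]-p[1])-p[2]
    r=least_squares(f,[*xy.mean(0),60],loss='soft_l1'); return r.x.round(1),np.abs(r.fun).mean().round(2)
for nm,p in (('top',t),('side',s)):
    v,u=np.mgrid[0:384,0:512]; W=P(p,u.ravel(),v.ravel()); W[p['z_map'].ravel()==0]=np.nan
    hsv=cv2.cvtColor(p['color'],cv2.COLOR_BGR2HSV).reshape(-1,3).astype(int); C=p['color'].reshape(-1,3).astype(int)
    H,S,V=hsv.T; x,y,z=W.T
    box=lambda a,b,c,d:(x>a)&(x<b)&(y>c)&(y<d)
    blue=(H>100)&(H<118)&(S>120)
    b=blue&box(500,680,-130,60)
    rim=b&(z>60)&(z<72); print(nm,'bowl rim z',np.median(z[rim]),'bowlrim circ',circ(W[rim][:,:2]), rim.sum())
    c=blue&box(350,530,-240,-60)
    f=c&(z>60)&(z<72); print(nm,'cover foot',f.sum(),np.median(W[f],0).round(1),W[f].min(0).round(0),W[f].max(0).round(0)); 
    if f.sum()>3: print(circ(W[f][:,:2]))
    r=c&(z<8)&(z>1); print('cover rim',r.sum(),circ(W[r][:,:2]))
    ye=(H>18)&(H<32)&(S>150)&(V>90)&box(450,640,120,330); a=ye&(z>22)&(z<30)
    print(nm,'pen top',a.sum(),'z',np.median(z[a]),'x',np.percentile(x[a],[2,98]).round(0),'y',np.percentile(y[a],[2,98]).round(0),'rect',cv2.minAreaRect(W[a][:,:2].astype(np.float32)))
    hd=box(420,620,320,480)&(z>62)&(z<95)&(V<90)
    print(nm,'handle',hd.sum(),'z',np.percentile(z[hd],[10,50,90]).round(1),cv2.minAreaRect(W[hd][:,:2].astype(np.float32)),'median',np.median(W[hd],0))
    mm=box(420,660,310,500)&(z<12)&(S<60)&(V>80)
    print(nm,'mat',mm.sum(),'z',np.median(z[mm]),cv2.minAreaRect(W[mm][:,:2].astype(np.float32)))
    for q,bx in (('sq',(540,590,215,262)),('hex',(540,590,180,218)),('disc',(485,530,215,258))):
        k=box(*bx)&(S<60)&(V>120)&(z>10)&(z<32); print(nm,q,k.sum(),np.median(W[k],0).round(1) if k.sum() else '')
    k=box(560,640,20,240)&(V<70)&(z>5); k=(V<70)&(z>4)&box(440,800,-60,200); 
    for yy in range(-40,200,20):
        m=k&(y>yy)&(y<yy+20); 
        if m.sum(): print(nm,'dark y',yy,'n',m.sum(),'x',np.percentile(x[m],[5,95]).round(0),'z',np.percentile(z[m],[5,50,95]).round(0))
    g=box(200,900,-400,700)&(z>80)
    print(nm,'tall:'); 
    import collections
    D=collections.defaultdict(list)
    for X in W[g]: D[(int(X[0]//60)*60,int(X[1]//60)*60)].append(X[2])
    print({k:int(max(v)) for k,v in sorted(D.items()) if len(v)>3})
E
python3 fit.py
```

```text
top bowl rim z 66.70335884179599 bowlrim circ (array([599.4, -35.4,  61.2]), np.float64(3.39)) 589
top cover foot 216 [ 447.4 -160.1   66.6] [ 425. -184.   60.] [ 471. -137.   71.]
(array([ 447. , -160.1,   17.2]), np.float64(4.64))
cover rim 324 (array([ 446.4, -162.5,   64.2]), np.float64(2.75))
top pen top 138 z 25.711368951482314 x [493. 596.] y [170. 284.] rect ((543.7887573242188, 226.798828125), (102.83733367919922, 112.4026107788086), 2.168595790863037)
top handle 125 z [75.9 79.8 83.1] ((496.895263671875, 386.5096740722656), (72.61317443847656, 15.613469123840332), 20.344173431396484) median [491.12840504 385.12402593  79.7779213 ]
top mat 2099 z 5.063476714858098 ((542.5368041992188, 402.04998779296875), (191.52536010742188, 116.65731048583984), 17.39815902709961)
top sq 112 [568.5 245.   20.6]
top hex 70 [565.5 208.6  23. ]
top disc 128 [509.  236.7  19.1]
top dark y -40 n 19 x [485. 722.] z [4. 5. 7.]
top dark y -20 n 84 x [446. 726.] z [ 4. 10. 16.]
top dark y 0 n 87 x [480. 735.] z [ 4.  7. 18.]
top dark y 20 n 270 x [511. 795.] z [  4. 201. 282.]
top dark y 40 n 346 x 
[... 3536 characters left out ...]
, (720, 300): 381, (720, 360): 311, (720, 420): 297, (720, 480): 293, (720, 540): 279, (720, 600): 267, (720, 660): 273, (780, -300): 350, (780, -240): 330, (780, -180): 317, (780, -120): 303, (780, -60): 287, (780, 0): 309, (780, 60): 317, (780, 120): 318, (780, 180): 401, (780, 240): 551, (780, 300): 550, (780, 360): 522, (780, 420): 514, (780, 480): 450, (780, 540): 427, (780, 600): 404, (780, 660): 405, (840, -300): 518, (840, -240): 493, (840, -180): 482, (840, -120): 464, (840, -60): 460, (840, 0): 458, (840, 60): 454, (840, 120): 441, (840, 180): 476, (840, 240): 649, (840, 300): 646, (840, 360): 553, (840, 420): 587, (840, 480): 596, (840, 540): 599, (840, 600): 595, (840, 660): 591}
```

```bash
cat > fit2.py <<'E'
from h import *
from scipy.optimize import minimize
def fit(p, colmask, prims, x0, span=(12,12,8)):
    """pose (x,y,yaw deg) so that projected polygons [(pts xyz local)...] match colour mask, by soft IoU"""
    K=np.array(p['mtx']); R=rpy(p['rotation']); o=np.array(p['xyz']); S=4
    m=cv2.resize(cv2.GaussianBlur(colmask.astype(np.float32),(3,3),0),None,fx=S,fy=S)
    def render(q):
        a=np.deg2rad(q[2]); im=np.zeros(m.shape,np.float32)
        for g in prims:
            w=np.c_[g[:,0]*np.cos(a)-g[:,1]*np.sin(a)+q[0],g[:,0]*np.sin(a)+g[:,1]*np.cos(a)+q[1],g[:,2]]
            c=(w-o)@R; uv=np.c_[c[:,0]/-c[:,2]*K[0,0]+K[0,2],-c[:,1]/-c[:,2]*K[1,1]+K[1,2]]
            uv=(uv+.5)*S-.5
            h=cv2.convexHull(np.round(uv*16).astype(np.int32)); cv2.fillConvexPoly(im,h,1.,cv2.LINE_AA,4)
        return cv2.GaussianBlur(im,(0,0),3)
    x=np.array(x0,float); f=lambda q:((render(q)-m)**2).sum()
    r=minimize(f,x,method='Nelder-Mead',options=dict(initial_simplex=x+np.array([[0,0,0],[6,0,0],[0,6,0],[0,0,4]])))
    return r.x.round(2), round(r.fun/m.sum(),3)
def cub(x0,x1,y0,y1,z0,z1): return np.array([[x,y,z] for x in(x0,x1) for y in(y0,y1) for z in(z0,z1)],float)
def near(p,a,b,c,d,z0,z1):
    v,u=np.mgrid[0:384,0:512]; W=P(p,u.ravel(),v.ravel()); x,y,z=W.T
    return ((x>a)&(x<b)&(y>c)&(y<d)&(z>z0)&(z<z1)&(p['z_map'].ravel()>0)).reshape(384,512)
def hsv(p): return [q.astype(int) for q in cv2.split(cv2.cvtColor(p['color'],cv2.COLOR_BGR2HSV))]
PEN=[cub(-50,50,52,56,0,26),cub(-50,50,-56,-52,0,26),cub(50,54,-56,56,6,26)]
HANDLE=lambda z:[cub(-40,40,-8,8,z-11,z+11)]
def penfit(p):
    H,S,V=hsv(p); return fit(p,(H>18)&(H<34)&(S>130)&(V>70)&near(p,450,640,120,330,-15,45),PEN,(543,226,1))
def handlefit(p,x0,z):
    H,S,V=hsv(p); return fit(p,(V<95)&near(p,x0[0]-70,x0[0]+70,x0[1]-60,x0[1]+60,z-14,z+30),HANDLE(z),x0)
def bowl(p,b):  # rim outer disc silhouette
    H,S,V=hsv(p); a=np.linspace(0,2*np.pi,60); ring=lambda r,z:np.c_[r*np.cos(a),r*np.sin(a),z+0*a]
    m=(H>98)&(H<120)&(S>110)&near(p,b[0]-110,b[0]+110,b[1]-110,b[1]+110,-5,90)
    g=[np.r_[ring(68,66),ring(68,62),ring(48,28),ring(24,0)]] if b[2] else [np.r_[ring(68,0),ring(68,4),ring(48,40),ring(24,66)]]
    return fit(p,m,g,(b[0],b[1],0))
E
python3 - <<'E'
from fit2 import *
import pickle
for n,p in zip(('top','side'),pickle.load(open('s0.pkl','rb'))):
    H,S,V=hsv(p)
    print(n,'pen',penfit(p),'handle',handlefit(p,(498,386,18),69),
     'mat+scoop',fit(p,(S<75)&(V>60)&near(p,420,660,310,500,-5,45)|(V<95)&near(p,420,580,330,440,40,100),[cub(-95,95,-57.5,57.5,0,3),cub(-48,28,-46,46,3,37),cub(-85,-5,-8,8,58,80)],(542,402,17)),
     'bowl',bowl(p,(599,-36,1)),'cover',bowl(p,(447,-161,0)))
E
```

```text
top pen (array([540.89, 226.24,   2.34]), np.float64(0.244)) handle (array([496.36, 385.97,  19.38]), np.float64(0.177)) mat+scoop (array([542.93, 402.57,  17.06]), np.float64(0.007)) bowl (array([598.95, -37.12,   3.04]), np.float64(0.038)) cover (array([ 445.79, -161.86,    3.65]), np.float64(0.042))
side pen (array([539.63, 223.25,   2.99]), np.float64(0.074)) handle (array([498.65, 386.16,  27.46]), np.float64(0.129)) mat+scoop (array([540.85, 397.92,  19.53]), np.float64(0.04)) bowl (array([600.4 , -15.69,  -2.25]), np.float64(0.632)) cover (array([ 449.37, -170.52,    0.54]), np.float64(0.198))
```

```bash
cat > plan.py <<'E'
from h import *
def tool(yaw_scoop,pitch=0):  # degrees; pitch>0 = lip down; tool x = -scoop x
    Rs=Ro.from_euler('ZY',[yaw_scoop,pitch],degrees=True)
    return Rs*Ro.from_euler('z',180,degrees=True)*Ro.from_euler('x',180,degrees=True)
def plan(wps, pos=None, rot=None):
    """wps: (xyz TCP, Rotation, n rows, claw)"""
    st=telemetry.get_state()
    if pos is None: pos=np.array(st['tool_pos']); rot=Ro.from_euler('xyz',st['ee_rot'])
    print('at',st['clock'],pos.round(1),np.rad2deg(rot.as_euler('xyz')).round(1),'q',np.round(st['joint_positions'],2),'w',round(st['gripper_width'],1),'F',np.round(st['force'],1))
    p=np.array(pos,float); R=rot
    for xyz,R1,n,c in wps:
        p0=p.copy(); R0=R; rv=(R0.inv()*R1).as_rotvec(); 
        for i in range(1,n+1):
            t=R.inv().apply(p0+(np.array(xyz)-p0)*i/n-p)/1000
            Rt=R0*Ro.from_rotvec(rv*i/n); w=np.rad2deg((R.inv()*Rt).as_rotvec())/6
            t=t.round(4)+0.; w=w.round(3)+0.; p=p+R.apply(t)*1000; R=R*Ro.from_rotvec(np.deg2rad(w*6))
            print(','.join(f'{v:g}' for v in [c,*t,*w]),end=', ')
        print(' #',p.round(1))
    return p,R
E
python3 - <<'E'
from plan import *
g=tool(18)
plan([((497,386.5,120),g,10,1),((497,386.5,50),g,2,1)])
E
```

```text
at 1.8 [133.8 533.5 218.6] [-180.    -0.   165.9] q [ 1.12  0.26  1.54 -0.    1.35 -0.2 ] w 93.0 F [ 0.5 -0.3 -0.3]
1,-0.0388,-0.0054,0.0099,0,0,-0.535, 1,-0.0384,-0.0076,0.0098,0,0,-0.534, 1,-0.038,-0.0097,0.0099,0,0,-0.535, 1,-0.0373,-0.0118,0.0099,0,0,-0.535, 1,-0.0367,-0.0139,0.0098,0,0,-0.535, 1,-0.0358,-0.016,0.0099,0,0,-0.534, 1,-0.0348,-0.0179,0.0098,0,0,-0.535, 1,-0.0338,-0.0198,0.0099,0,0,-0.535, 1,-0.0326,-0.0217,0.0099,0,0,-0.535, 1,-0.0314,-0.0235,0.0098,0,0,-0.534,  # [497.  386.5 120. ]
1,0,0,0.035,0,0,0, 1,0,0,0.035,0,0,0,  # [497.  386.5  50. ]
```

Request:
drive_tool(
  targets=[1,-0.0388,-0.0054,0.0099,0,0,-0.535,1,-0.0384,-0.0076,0.0098,0,0,-0.534,1,-0.038,-0.0097,0.0099,0,0,-0.535,1,-0.0373,-0.0118,0.0099,0,0,-0.535,1,-0.0367,-0.0139,0.0098,0,0,-0.535,1,-0.0358,-0.016,0.0099,0,0,-0.534,1,-0.0348,-0.0179,0.0098,0,0,-0.535,1,-0.0338,-0.0198,0.0099,0,0,-0.535,1,-0.0326,-0.0217,0.0099,0,0,-0.535,1,-0.0314,-0.0235,0.0098,0,0,-0.534],
  grip_force=10,
)

```text
clock: 3.05
tool_pos: [498.2, 386.0, 119.7]
ee_rot: [3.141, 0.0, -2.826]
force: [0.3, 0.1, 0.3]
gripper_width: 92.7
```

Request:
drive_tool(
  targets=[1,0,0,0.035,0,0,0,1,0,0,0.035,0,0,0,1,0,0,0,0,0,0],
)

```text
clock: 3.42
tool_pos: [494.9, 385.2, 47.1]
ee_rot: [-3.14, -0.006, -2.828]
force: [-0.2, 0.1, 0.4]
gripper_width: 92.7
```

Request:
drive_tool(
  targets=[-1,0,0,0,0,0,0,-1,0,0,0,0,0,0,-1,0,0,0,0,0,0,-1,0,0,0,0,0,0],
  grip_force=15,
)

```text
clock: 3.92
tool_pos: [497.3, 386.8, 50.9]
ee_rot: [3.141, 0.001, -2.827]
force: [-0.1, 0.2, 0.4]
gripper_width: 57.3
```

Request:
drive_tool(
  targets=[-1,0,0,0,0,0,0,-1,0,0,0,0,0,0],
  grip_force=50,
)

```text
clock: 4.18
tool_pos: [497.0, 386.5, 50.1]
ee_rot: [3.142, 0.0, -2.827]
force: [-0.3, -0.1, -0.2]
gripper_width: 37.6
```

```bash
python3 - <<'E'
from plan import *
from fit2 import *
s=viewer.snapshot('side'); t=viewer.snapshot('top')
st=telemetry.get_state(); print(st['clock'],st['tool_pos'],np.rad2deg(st['ee_rot']),st['force'],st['gripper_width'],st['joint_positions'].round(2))
cv2.imwrite('pics/side2.png',cv2.resize(s['color'][130:230,170:290],(720,600),interpolation=cv2.INTER_CUBIC))
E
```

```text
4.275 [496.95074364 386.47740486  49.98911819] [-1.79997297e+02 -9.39272730e-03 -1.62000812e+02] [-0.42059664  0.16771375  0.31039514] 29.666958610598844 [ 0.48  0.55  1.54 -0.    1.06 -1.4 ]
```

View pics/side2.png

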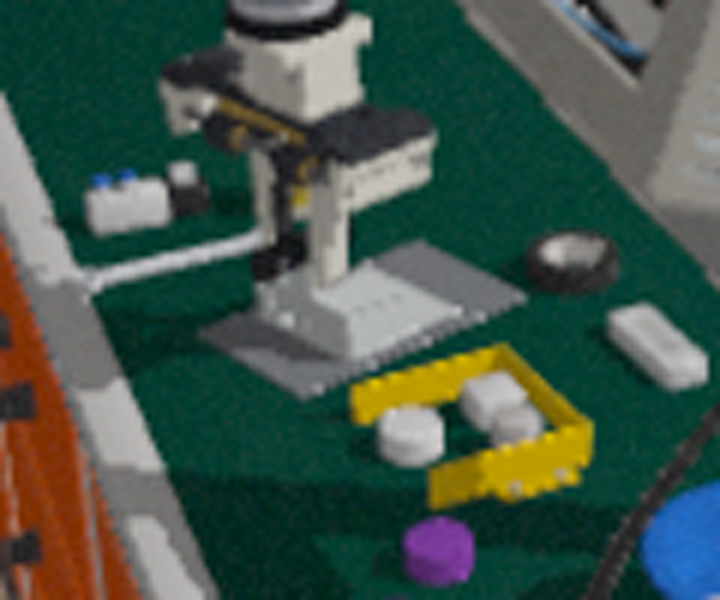

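The side crop shows the two fingers straddling the black handle at crop (290,240), above the pan and still closing. The square, hex and white disc are in the pen at crop (490,400), (515,422) and (410,435).

Request:
drive_tool(
  targets=[-1,0,0,0,0,0,0,-1,0,0,0,0,0,0,-1,0,0,0,0,0,0,-1,0,0,0,0,0,0],
  grip_force=50,
)

```text
clock: 4.78
tool_pos: [496.9, 386.5, 50.0]
ee_rot: [3.142, -0.0, -2.827]
force: [-0.2, 0.7, -1.0]
gripper_width: 15.6
```

```bash
python3 - <<'E'
from plan import *
y=2.5; c,s=np.cos(np.deg2rad(y)),np.sin(np.deg2rad(y)); pen=np.array([540.5,225.2])
# grip (scoop x -45): lip at pen x=-64 (14 mm before the opening) -> grip pen x=-157
gp=lambda px,z,dy=0:(*(pen+np.array([px*c-dy*s,px*s+dy*c])),z)
g=tool(18)
plan([((497,386.5,110),g,3,-1),(gp(-160,90),tool(y),7,-1),((gp(-160,65)),tool(y),1,-1),((gp(-160,65)),tool(y),1,-1)])
E
```

```text
at 4.775 [496.9 386.5  50. ] [ 180.   -0. -162.] q [ 0.48  0.55  1.54  0.    1.06 -1.4 ] w 15.6 F [-0.2  0.7 -1. ]
-1,0,0,-0.02,0,0,0, -1,0,0,-0.02,0,-0.001,0, -1,0,0,-0.02,0,0,0,  # [496.9 386.5 110. ]
-1,0.0232,-0.0177,0.0029,0,0,0.369, -1,0.0226,-0.0187,0.0028,0,0,0.369, -1,0.0217,-0.0194,0.0029,0,0,0.369, -1,0.0211,-0.0203,0.0028,0,0,0.369, -1,0.0202,-0.0211,0.0029,0,0,0.369, -1,0.0194,-0.0219,0.0028,0,0,0.369, -1,0.0185,-0.0226,0.0029,0,0,0.369,  # [380.7 218.2  90. ]
-1,0,0,0.025,0,0,0,  # [380.7 218.2  65. ]
-1,0,0,0,0,0,0,  # [380.7 218.2  65. ]
```

Request:
drive_tool(
  targets=[-1,0,0,-0.02,0,0,0,-1,0,0,-0.02,0,0,0,-1,0,0,-0.02,0,0,0,-1,0.0232,-0.0177,0.0029,0,0,0.369,-1,0.0226,-0.0187,0.0028,0,0,0.369,-1,0.0217,-0.0194,0.0029,0,0,0.369,-1,0.0211,-0.0203,0.0028,0,0,0.369,-1,0.0202,-0.0211,0.0029,0,0,0.369,-1,0.0194,-0.0219,0.0028,0,0,0.369,-1,0.0185,-0.0226,0.0029,0,0,0.369,-1,0,0,0.025,0,0,0,-1,0,0,0,0,0,0],
)

```text
clock: 6.28
tool_pos: [379.3, 217.6, 64.1]
ee_rot: [-3.141, -0.003, -3.099]
force: [-0.4, -0.0, -1.3]
gripper_width: 15.8
```

```bash
cat > chk.py <<'E'
from fit2 import *
from plan import *
s=viewer.snapshot('side'); t=viewer.snapshot('top')
st=telemetry.get_state(); print(st['clock'],st['tool_pos'].round(1),np.rad2deg(st['ee_rot']).round(2),st['force'].round(1),round(st['gripper_width'],1))
E
python3 - <<'E'
from chk import *
h=st['tool_pos']
# pan points: bright, below the hand, ahead of it
for n,p in (('top',t),('side',s)):
    H,S,V=hsv(p); m=(S<60)&(V>90)&near(p,380,500,150,290,2,62)
    c=cloud(p,m); print(n,'pan',m.sum(),'x',np.percentile(c[:,0],[2,98]).round(1),'y',np.percentile(c[:,1],[2,98]).round(1),'z',np.percentile(c[:,2],[2,50,98]).round(1))
    f=c[(c[:,2]<35)]
    if len(f): print('  floor z fit',np.linalg.lstsq(np.c_[f[:,:2]-h[:2],np.ones(len(f))],f[:,2],rcond=None)[0].round(3), cv2.minAreaRect(c[:,:2].astype(np.float32)))
    print(' pen',penfit(p))
a=cv2.resize(t['color'][170:250,200:300],(750,600),interpolation=cv2.INTER_CUBIC); b=cv2.resize(s['color'][160:250,190:290],(667,600),interpolation=cv2.INTER_CUBIC)
cv2.imwrite('pics/c3.png',cv2.resize(np.hstack([a,b]),(800,339)))
E
```

```text
6.375 [380.9 218.3  65.3] [-1.800e+02 -1.000e-02 -1.775e+02] [-0.1  0.  -1.6] 15.3
top pan 679 x [414.3 497. ] y [178.2 266.5] z [ 7.8 21.6 44. ]
  floor z fit [-8.9000e-02  2.0000e-03  2.7323e+01] ((457.7759094238281, 222.671630859375), (89.31792449951172, 96.19400024414062), 5.410046100616455)
 pen (array([540.99, 226.23,   2.34]), np.float64(0.242))
side pan 414 x [382.6 496.4] y [168.8 265.7] z [ 9.5 21.2 47.6]
  floor z fit [-1.0300e-01 -1.9000e-02  2.6917e+01] ((440.1180419921875, 218.40652465820312), (103.6935043334961, 118.49860382080078), 89.25875091552734)
 pen (array([538.88, 223.58,   3.01]), np.float64(0.079))
```

View pics/c3.png

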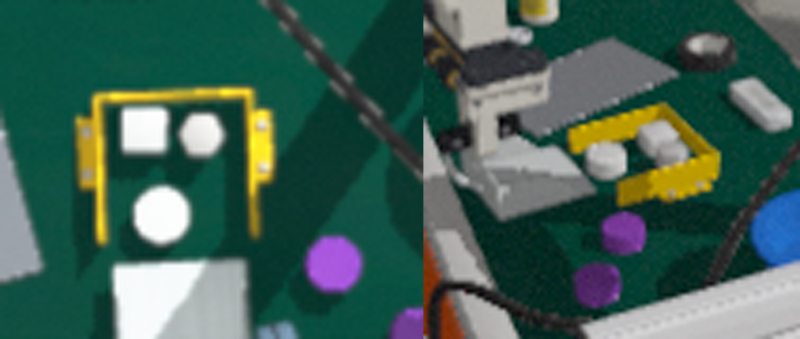

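The composite shows the pan (top, crop (180,300)) lined up with the pen opening at crop columns 101–255. All three pieces are inside the pen, and the purple discs are outside it to the right. The pan sits about 1 mm right of the pen's axis.

Request:
drive_tool(
  targets=[-1,0,0.0007,0.009,0,0,0,-1,0,0,0.008,0,0,0,-1,0,0,0.001,0,0,0,-1,0,0,0,0,0,0],
)

```text
clock: 6.88
tool_pos: [380.6, 218.9, 47.0]
ee_rot: [-3.141, -0.0, -3.098]
force: [0.3, 0.2, -1.0]
gripper_width: 15.6
```

Request:
drive_tool(
  targets=[-1,0,0,0.0007,0,0,0,-1,0,0,0,0,0,0],
)

```text
clock: 7.12
tool_pos: [380.7, 219.0, 46.9]
ee_rot: [3.141, 0.0, -3.098]
force: [-1.7, 0.8, 5.0]
gripper_width: 15.5
```

Request:
drive_tool(
  targets=[-1,-0.007,0,0,0,0,0,-1,-0.007,0,0,0,0,0,-1,-0.007,0,0,0,0,0,-1,-0.007,0,0,0,0,0,-1,-0.007,0,0,0,0,0,-1,-0.007,0,0,0,0,0,-1,-0.007,0,0,0,0,0,-1,-0.007,0,0,0,0,0,-1,-0.007,0,0,0,0,0,-1,-0.007,0,0,0,0,0,-1,-0.007,0,0,0,0,0,-1,0,0,0,0,0,0],
)

```text
clock: 8.62
tool_pos: [457.2, 222.2, 46.8]
ee_rot: [-3.142, -0.001, -3.098]
force: [-4.0, -0.4, 6.0]
gripper_width: 15.4
```

```bash
python3 - <<'E'
from chk import *
a=cv2.resize(t['color'][170:250,200:300],(750,600),interpolation=cv2.INTER_CUBIC); b=cv2.resize(s['color'][160:250,190:290],(667,600),interpolation=cv2.INTER_CUBIC)
cv2.imwrite('pics/c4.png',cv2.resize(np.hstack([a,b]),(800,339)))
E
```

```text
8.725 [457.2 222.2  46.8] [-1.800e+02 -4.000e-02 -1.775e+02] [-2.6 -0.4  6.4] 15.4
```

View pics/c4.png

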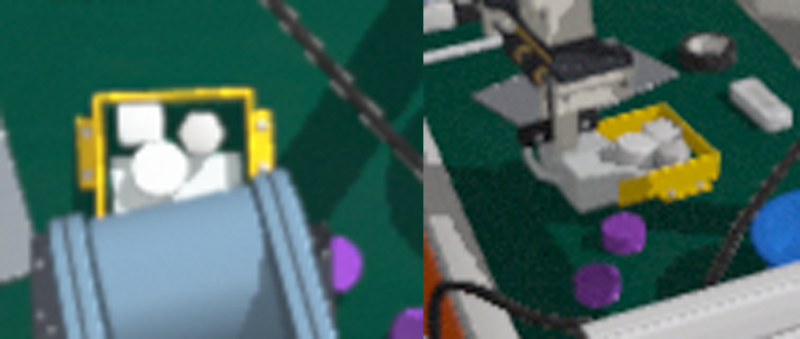

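The scoop has entered the pen cleanly. The disc at crop (158,168) now touches the square at (140,122), with the hex at (200,130) beside it. I keep pushing until the lip is about 10 mm under the back wall.

Request:
drive_tool(
  targets=[-1,-0.0045,0,0,0,0,0,-1,-0.0045,0,0,0,0,0,-1,-0.0045,0,0,0,0,0,-1,-0.0045,0,0,0,0,0,-1,-0.0045,0,0,0,0,0,-1,-0.0045,0,0,0,0,0,-1,-0.0045,0,0,0,0,0,-1,-0.0045,0,0,0,0,0,-1,-0.0045,0,0,0,0,0,-1,-0.0045,0,0,0,0,0,-1,-0.0045,0,0,0,0,0,-1,0,0,0,0,0,0],
)

```text
clock: 10.22
tool_pos: [503.7, 224.3, 46.8]
ee_rot: [-3.141, -0.006, -3.098]
force: [-11.4, -0.6, 13.0]
gripper_width: 15.5
```

```bash
python3 - <<'E'
from chk import *
a=cv2.resize(t['color'][170:250,200:300],(750,600),interpolation=cv2.INTER_CUBIC); b=cv2.resize(s['color'][160:250,190:290],(667,600),interpolation=cv2.INTER_CUBIC)
cv2.imwrite('pics/c5.png',cv2.resize(np.hstack([a,b]),(800,339)))
E
```

```text
10.325 [503.7 224.3  46.8] [-179.97   -0.35 -177.47] [-11.4  -0.5  12.6] 15.7
```

View pics/c5.png

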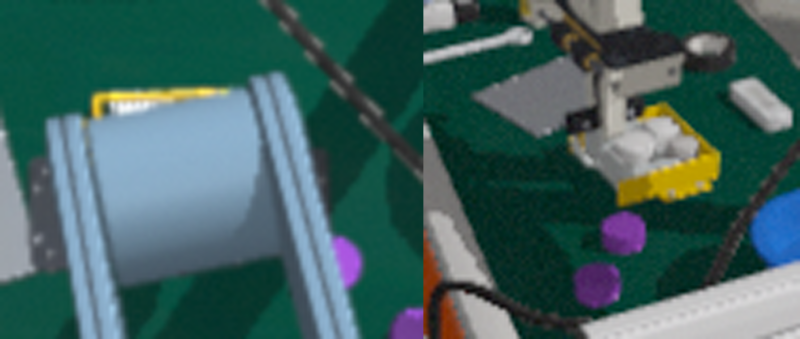

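Request:
drive_tool(
  targets=[-1,-0.003,0,0,0,0,0,-1,-0.003,0,0,0,0,0,-1,0,0,0,0,0,0],
)

```text
clock: 10.7
tool_pos: [509.6, 224.6, 46.8]
ee_rot: [-3.141, -0.006, -3.098]
force: [-11.1, -0.2, 12.4]
gripper_width: 15.7
```

```bash
python3 - <<'E'
from chk import *
b=cv2.resize(s['color'][170:225,215:290],(800,587),interpolation=cv2.INTER_CUBIC)
cv2.imwrite('pics/c6.png',b)
E
```

```text
10.8 [509.6 224.6  46.8] [-179.97   -0.35 -177.47] [-11.1  -0.8  11.6] 15.4
```

View pics/c6.png

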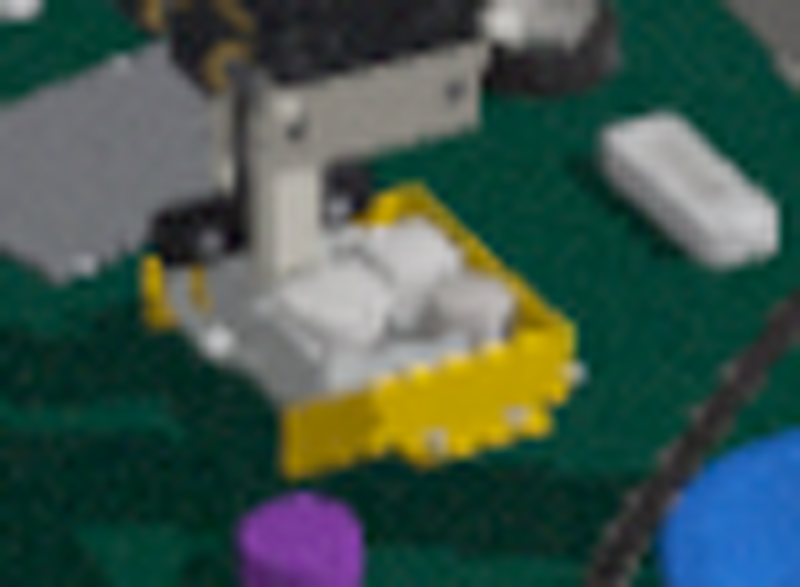

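The side crop shows the lip under the back wall and all three pieces in the pan: disc (340,300), square (410,250) and hex (475,300). The force stays steady at 11 N. Next I retract slowly, lift, and tilt the lip up.

Request:
drive_tool(
  targets=[-1,0.002,0,0,0,0,0,-1,0.004,0,0,0,0,0,-1,0.004,0,0,0,0,0,-1,0.004,0,0,0,0,0,-1,0.004,0,0,0,0,0,-1,0.004,0,0,0,0,0,-1,0.004,0,0,0,0,0,-1,0.003,0,-0.001,0,-0.2,0,-1,0.001,0,-0.003,0,-0.3,0,-1,0,0,-0.005,0,-0.4,0,-1,0,0,-0.007,0,-0.4,0,-1,0,0,-0.007,0,-0.4,0],
)

```text
clock: 12.3
tool_pos: [478.4, 222.8, 68.0]
ee_rot: [-3.141, 0.175, -3.098]
force: [0.0, -0.1, -2.8]
gripper_width: 15.5
```

```bash
python3 - <<'E'
from chk import *
b=cv2.resize(s['color'][170:225,215:290],(800,587),interpolation=cv2.INTER_CUBIC)
cv2.imwrite('pics/c7.png',b)
E
```

```text
12.4 [477.9 223.   68.4] [-179.96   10.02 -177.44] [-0.2 -0.4 -2.8] 15.5
```

View pics/c7.png

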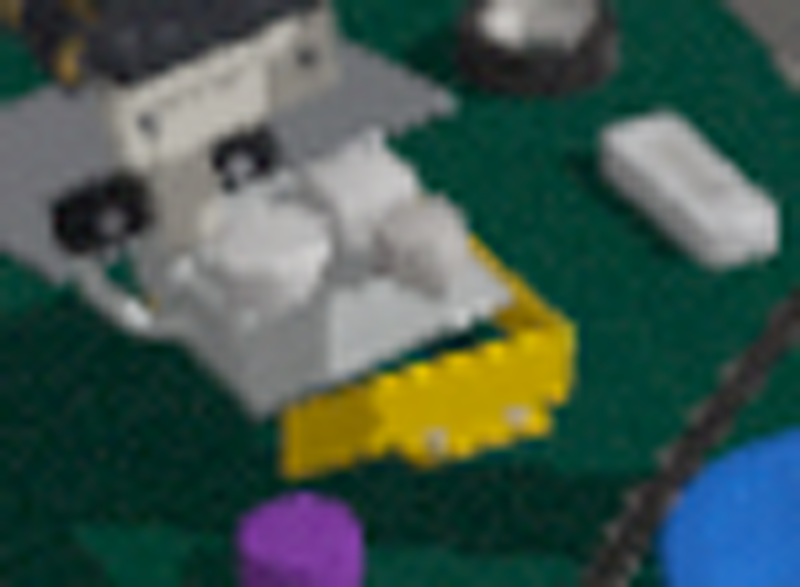

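All three pieces lie in the tilted scoop: disc (265,250), square (365,185) and hex (425,235). The weight reading of 2.8 N matches scoop plus pieces. Next is the carry to the bowl.

```bash
cat >> plan.py <<'E'
def tcp(L,head,pitch):
    Rs=Ro.from_euler('ZY',[head,pitch],degrees=True)
    return np.array(L)-Rs.apply([93,0,-66])+Rs.apply([0,0,-19]), tool(head,pitch)
BOWL=np.array([599,-37.]); HEAD=-70
def lipat(back,z,h=HEAD):
    f=np.array([np.cos(np.deg2rad(h)),np.sin(np.deg2rad(h))]); return [*(BOWL-back*f),z]
E
python3 - <<'E'
from plan import *
p1,_=tcp(lipat(30,115),HEAD,-10); print('pre',p1)
st=telemetry.get_state()['tool_pos']
w=[((*st[:2],105),tool(2.5,-10),3,-1)]
p0=np.array([*st[:2],105])
for k in range(1,7):
    f=k/6; w.append((p0+(p1-p0)*f,tool(2.5+(HEAD-2.5)*f,-10),3,-1))
plan(w)
E
```

```text
pre [554.62337023  84.92378824 145.13668387]
at 12.4 [477.9 223.   68.4] [-180.    10.  -177.4] q [ 0.25  0.29  1.93 -0.05  0.75 -1.33] w 15.5 F [-0.2 -0.4 -2.8]
-1,-0.0021,0,-0.012,-0.002,0.001,0.003, -1,-0.0021,0,-0.012,-0.002,0.001,0.003, -1,-0.0022,0,-0.0121,-0.002,0.001,0.003,  # [477.9 223.  105. ]
-1,-0.0042,-0.0079,-0.0015,0.117,0,0.661, -1,-0.0048,-0.0075,-0.0014,0.116,0,0.661, -1,-0.0053,-0.0072,-0.0013,0.117,0,0.661,  # [490.7 200.  111.7]
-1,-0.0058,-0.0069,-0.0013,0.117,0,0.661, -1,-0.0062,-0.0064,-0.0011,0.116,0,0.661, -1,-0.0067,-0.0061,-0.0011,0.117,0,0.662,  # [503.5 176.9 118.4]
-1,-0.0071,-0.0055,-0.001,0.116,0,0.661, -1,-0.0074,-0.0051,-0.001,0.117,0,0.661, -1,-0.0078,-0.0045,-0.0009,0.116,0,0.661,  # [516.3 154.  125.1]
-1,-0.0081,-0.004,-0.0008,0.117,0,0.661, -1,-0.0083,-0.0035,-0.0008,0.116,0,0.661, -1,-0.0086,-0.0029,-0.0008,0.117,0,0.661,  # [529.1 130.9 131.8]
-1,-0.0087,-0.0023,-0.0007,0.117,0,0.661, -1,-0.0089,-0.0017,-0.0007,0.116,0,0.661, -1,-0.0089,-0.001,-0.0007,0.117,0,0.662,  # [541.9 108.  138.5]
-1,-0.009,-0.0005,-0.0007,0.116,0,0.661, -1,-0.0091,0.0002,-0.0006,0.117,0,0.661, -1,-0.009,0.0007,-0.0007,0.116,0,0.661,  # [554.6  84.9 145.1]
```

Request:
drive_tool(
  targets=[-1,-0.0021,0,-0.012,0,0,0,-1,-0.0021,0,-0.012,0,0,0,-1,-0.0022,0,-0.0121,0,0,0,-1,-0.0042,-0.0079,-0.0015,0.117,0,0.661,-1,-0.0048,-0.0075,-0.0014,0.117,0,0.661,-1,-0.0053,-0.0072,-0.0013,0.117,0,0.661,-1,-0.0058,-0.0069,-0.0013,0.117,0,0.661,-1,-0.0062,-0.0064,-0.0011,0.117,0,0.661,-1,-0.0067,-0.0061,-0.0011,0.117,0,0.661,-1,-0.0071,-0.0055,-0.001,0.117,0,0.661,-1,-0.0074,-0.0051,-0.001,0.117,0,0.661,-1,-0.0078,-0.0045,-0.0009,0.117,0,0.661],
)

```text
clock: 13.9
tool_pos: [519.8, 154.0, 126.9]
ee_rot: [3.139, 0.178, 2.549]
force: [-0.1, -0.4, -3.2]
gripper_width: 15.9
```

Request:
drive_tool(
  targets=[-1,-0.0081,-0.004,-0.0008,0.117,0,0.661,-1,-0.0083,-0.0035,-0.0008,0.117,0,0.661,-1,-0.0086,-0.0029,-0.0008,0.117,0,0.661,-1,-0.0087,-0.0023,-0.0007,0.117,0,0.661,-1,-0.0089,-0.0017,-0.0007,0.117,0,0.661,-1,-0.0089,-0.001,-0.0007,0.117,0,0.661,-1,-0.009,-0.0005,-0.0007,0.117,0,0.661,-1,-0.0091,0.0002,-0.0006,0.117,0,0.661,-1,-0.009,0.0007,-0.0007,0.117,0,0.661,-1,0,0,0,0,0,0],
)

```text
clock: 15.15
tool_pos: [558.5, 84.8, 147.0]
ee_rot: [3.138, 0.176, 1.919]
force: [0.5, 0.2, -2.1]
gripper_width: 15.8
```

```bash
python3 - <<'E'
from chk import *
print('q',st['joint_positions'].round(2))
a=cv2.resize(t['color'][130:260,230:380],(692,600),interpolation=cv2.INTER_CUBIC); b=cv2.resize(s['color'][150:280,210:340],(600,600),interpolation=cv2.INTER_CUBIC)
cv2.imwrite('pics/c8.png',cv2.resize(np.hstack([a,b]),(800,371)))
w=[]
w.append((*tcp(lipat(30,80),HEAD,-10),4,-1))
for th in range(-5,56,5): w.append((*tcp(lipat(30,80-6*max(0,th)/55),HEAD,th),1,-1))
plan(w)
E
```

```text
15.25 [557.6  85.3 146.5] [179.83  10.07 110.03] [-0.8  0.  -2.8] 15.6
q [ 0.06  0.33  1.64 -0.19  1.13 -0.21]
at 15.25 [557.6  85.3 146.5] [179.8  10.1 110. ] q [ 0.06  0.33  1.64 -0.19  1.13 -0.21] w 15.6 F [-0.8  0.  -2.8]
-1,0.0018,-0.0008,0.0089,0.007,0.003,0.001, -1,0.0017,-0.0007,0.0089,0.007,0.003,0.002, -1,0.0017,-0.0008,0.0089,0.007,0.002,0.001, -1,0.0018,-0.0007,0.009,0.008,0.003,0.001,  # [554.6  84.9 110.1]
-1,-0.0045,0,-0.008,0,0.834,0,  # [555.7  82.1 118.8]
-1,-0.0044,0,-0.0079,0,0.833,0,  # [556.9  78.6 127. ]
-1,-0.0045,0,-0.0074,0,0.833,0,  # [558.5  74.4 134.4]
-1,-0.0045,0,-0.0074,0,0.834,0,  # [560.2  69.6 141.4]
-1,-0.0045,0,-0.0073,0,0.833,0,  # [562.2  64.2 147.8]
-1,-0.0046,0,-0.0074,0,0.833,0,  # [564.4  58.2 153.8]
-1,-0.0046,0,-0.0075,0,0.834,0,  # [566.7  51.7 159.2]
-1,-0.0047,0,-0.0074,0,0.833,0,  # [569.2  44.8 163.9]
-1,-0.0047,0,-0.0074,0,0.833,0,  # [571.9  37.5 168. ]
-1,-0.0048,0,-0.0075,0,0.834,0,  # [574.7  29.8 171.4]
-1,-0.0048,0,-0.0075,0,0.833,0,  # [577.6  21.8 174.1]
-1,-0.0048,0,-0.0076,0,0.833,0,  # [580.6  13.5 176. ]
-1,-0.0049,0,-0.0076,0,0.834,0,  # [583.7   5.1 177.2]
```

View pics/c8.png

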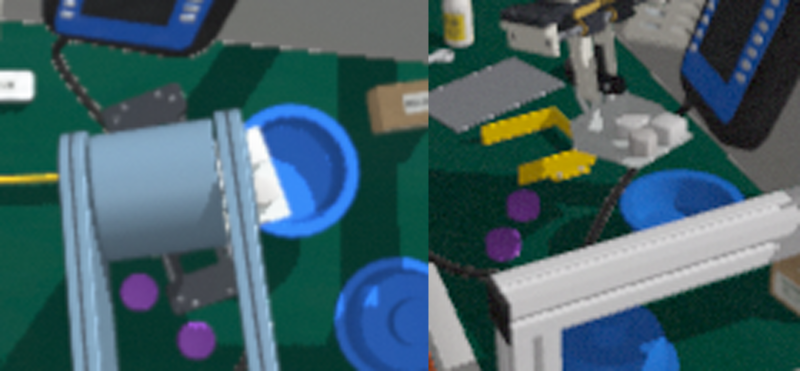

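The top half shows the lip line at crop (258,128)–(290,213), just behind the centre of the bowl mouth at (297,170). The side half shows all three pieces in the pan at crop (655,135), so I lower and pour.

Request:
drive_tool(
  targets=[-1,0.0008,-0.0008,0.0089,0,0,0,-1,0.0007,-0.0007,0.0089,0,0,0,-1,0.0007,-0.0008,0.0089,0,0,0,-1,0.0008,-0.0007,0.009,0,0,0,-1,-0.0045,0,-0.008,0,0.833,0,-1,-0.0044,0,-0.0079,0,0.833,0,-1,-0.0045,0,-0.0074,0,0.833,0,-1,-0.0045,0,-0.0074,0,0.833,0,-1,-0.0045,0,-0.0073,0,0.833,0,-1,-0.0046,0,-0.0074,0,0.833,0,-1,-0.0046,0,-0.0075,0,0.833,0,-1,0,0,0,0,0,0],
)

```text
clock: 16.75
tool_pos: [568.6, 45.6, 158.5]
ee_rot: [3.14, -0.434, 1.917]
force: [-0.0, -0.8, -3.6]
gripper_width: 15.5
```

```bash
python3 - <<'E'
from plan import *
st=telemetry.get_state(); R=Ro.from_euler('xyz',st['ee_rot']); Rs=R*Ro.from_euler('x',180,degrees=True)*Ro.from_euler('z',180,degrees=True)
print(st['clock'],'lip',(st['tool_pos']+Rs.apply([93,0,-47])).round(1),'want',np.round(lipat(26,77),1),'ZY',Rs.as_euler('ZYX',degrees=True).round(1),'q',st['joint_positions'].round(2),st['force'].round(1))
w=[]
for th in np.arange(27.5,56,2.5): w.append((*tcp(lipat(26,76),HEAD,th),1,-1))
plan(w)
E
```

```text
16.75 lip [590.6 -15.1  76.7] want [590.1 -12.6  77. ] ZY [-70.1  24.8   0.1] q [-0.34  0.47  1.46  0.33  1.5  -0.76] [-0.  -0.8 -3.6]
at 16.75 [568.6  45.6 158.5] [179.9 -24.8 109.9] q [-0.34  0.47  1.46  0.33  1.5  -0.76] w 15.5 F [-0.  -0.8 -3.6]
-1,-0.0002,0.0003,-0.0025,0.026,0.444,-0.021,  # [569.3  44.6 160.6]
-1,-0.0022,0,-0.004,0,0.416,0,  # [570.6  41.  163.2]
-1,-0.0021,0,-0.004,0,0.417,0,  # [571.9  37.4 165.6]
-1,-0.0022,0,-0.0041,0,0.417,0,  # [573.3  33.6 167.9]
-1,-0.0021,0,-0.004,0,0.416,0,  # [574.6  29.8 169.9]
-1,-0.0021,0,-0.004,0,0.417,0,  # [576.1  26.  171.8]
-1,-0.0022,0,-0.004,0,0.417,0,  # [577.5  22.  173.5]
-1,-0.0021,0,-0.004,0,0.416,0,  # [579.  18. 175.]
-1,-0.0021,0,-0.004,0,0.417,0,  # [580.4  13.9 176.3]
-1,-0.0022,0,-0.004,0,0.417,0,  # [582.    9.8 177.4]
-1,-0.0021,0,-0.004,0,0.416,0,  # [583.5   5.6 178.4]
-1,-0.0022,0,-0.004,0,0.417,0,  # [585.    1.4 179.1]
```

Request:
drive_tool(
  targets=[-1,-0.0002,0,-0.0025,0,0.44,0,-1,-0.0021,0,-0.004,0,0.417,0,-1,-0.0021,0,-0.004,0,0.417,0,-1,-0.0021,0,-0.004,0,0.417,0,-1,-0.0021,0,-0.004,0,0.417,0,-1,-0.0021,0,-0.004,0,0.417,0,-1,-0.0021,0,-0.004,0,0.417,0,-1,-0.0021,0,-0.004,0,0.417,0,-1,-0.0021,0,-0.004,0,0.417,0,-1,-0.0021,0,-0.004,0,0.417,0,-1,-0.0021,0,-0.004,0,0.417,0,-1,-0.0021,0,-0.004,0,0.417,0],
)

```text
clock: 18.25
tool_pos: [584.0, 3.6, 180.6]
ee_rot: [3.137, -0.964, 1.924]
force: [-0.6, -0.6, -1.8]
gripper_width: 15.7
```

Request:
drive_tool(
  targets=[-1,0,0,0,0,0,0,-1,0,0,0,0,0,0,-1,0,0,0,0,0,0],
)

```text
clock: 18.62
tool_pos: [583.9, 4.3, 181.0]
ee_rot: [3.136, -0.96, 1.925]
force: [0.0, 0.2, -1.2]
gripper_width: 15.5
```

```bash
python3 - <<'E'
from chk import *
print('q',st['joint_positions'].round(2))
a=cv2.resize(t['color'][130:260,230:380],(692,600),interpolation=cv2.INTER_CUBIC); b=cv2.resize(s['color'][150:280,210:340],(600,600),interpolation=cv2.INTER_CUBIC)
cv2.imwrite('pics/c9.png',cv2.resize(np.hstack([a,b]),(800,371)))
E
```

```text
18.725 [583.9   4.3 181.1] [179.67 -55.02 110.3 ] [ 0.   0.5 -1. ] 15.5
q [-0.54  0.75  1.22  0.59  1.94 -0.9 ]
```

View pics/c9.png

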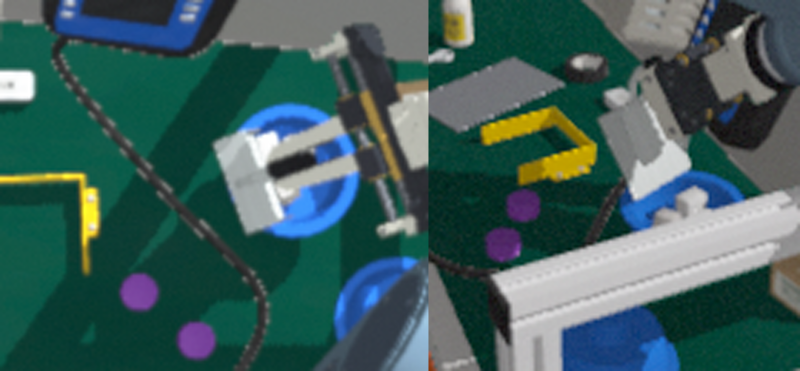

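The picture shows the pan tilted and empty, with pieces in the bowl at crop (690,203) and (668,215), and the pen empty. The force dropped to the scoop's own weight, so I take the scoop back to the mat.

```bash
python3 - <<'E'
from plan import *
w=[((580,12,225),tool(-70,35),4,-1)]
p0=np.array([580,12,225.]); p1=np.array([497,386.5,110])
N=18
for k in range(1,N+1):
    f=k/N; w.append((p0+(p1-p0)*f,tool(-70+88*f,35*max(0,1-2*f)),1,-1))
w.append(((497,386.5,56),tool(18),3,-1))
plan(w)
E
```

```text
at 18.725 [583.9   4.3 181.1] [179.7 -55.  110.3] q [-0.54  0.75  1.22  0.59  1.94 -0.9 ] w 15.5 F [ 0.   0.5 -1. ]
-1,0.0102,-0.0002,-0.0045,0.004,-0.834,0.007, -1,0.0098,-0.0002,-0.0054,0.005,-0.834,0.006, -1,0.0093,-0.0003,-0.0063,0.004,-0.834,0.007, -1,0.0087,-0.0002,-0.007,0.005,-0.835,0.006,  # [580.  12. 225.]
-1,0.0137,0.0028,0.0173,0.444,-0.647,-0.683,  # [575.4  32.8 218.7]
-1,0.0145,0.0045,0.0163,0.398,-0.648,-0.711,  # [570.7  53.6 212.2]
-1,0.0152,0.0064,0.0149,0.348,-0.648,-0.737,  # [566.2  74.5 205.9]
-1,0.0156,0.008,0.0137,0.297,-0.648,-0.759,  # [561.5  95.2 199.5]
-1,0.0157,0.0097,0.0124,0.245,-0.647,-0.777,  # [557. 116. 193.]
-1,0.0157,0.0113,0.011,0.192,-0.648,-0.792,  # [552.4 136.8 186.6]
-1,0.0154,0.0128,0.0097,0.137,-0.648,-0.804,  # [547.8 157.7 180.3]
-1,0.0149,0.0141,0.0085,0.083,-0.648,-0.81,  # [543.1 178.4 173.8]
-1,0.0142,0.0155,0.0073,0.028,-0.647,-0.815,  # [538.5 199.2 167.5]
-1,0.0133,0.0167,0.0064,0,0,-0.815,  # [533.9 220.1 161.1]
-1,0.0118,0.0178,0.0064,0,-0.001,-0.814,  # [529.3 240.9 154.7]
-1,0.0102,0.0186,0.0064,0,0,-0.815,  # [524.7 261.6 148.3]
-1,0.0086,0.0195,0.0064,0,0,-0.815,  # [520.1 282.4 141.9]
-1,0.0069,0.0202,0.0064,0,0,-0.815,  # [515.5 303.3 135.5]
-1,0.0052,0.0207,0.0064,0,0,-0.815,  # [510.8 324.1 129.1]
-1,0.0034,0.021,0.0063,0,0,-0.814,  # [506.2 344.9 122.8]
-1,0.0016,0.0213,0.0064,0,0,-0.815,  # [501.6 365.7 116.4]
-1,-0.0002,0.0213,0.0064,-0.001,0,-0.815,  # [497.  386.5 110. ]
-1,0,0,0.018,0,0,0, -1,0,0,0.018,0,0,0, -1,0,0,0.018,0,0,0,  # [497.  386.5  56. ]
```

Request:
drive_tool(
  targets=[-1,0.0102,0,-0.0045,0,-0.834,0,-1,0.0098,0,-0.0054,0,-0.834,0,-1,0.0093,0,-0.0063,0,-0.834,0,-1,0.0087,0,-0.007,0,-0.834,0,-1,0.0137,0.0028,0.0173,0.444,-0.647,-0.683,-1,0.0145,0.0045,0.0163,0.398,-0.648,-0.711,-1,0.0152,0.0064,0.0149,0.348,-0.648,-0.737,-1,0.0156,0.008,0.0137,0.297,-0.648,-0.759,-1,0.0157,0.0097,0.0124,0.245,-0.647,-0.777,-1,0.0157,0.0113,0.011,0.192,-0.648,-0.792,-1,0.0154,0.0128,0.0097,0.137,-0.648,-0.804,-1,0.0149,0.0141,0.0085,0.083,-0.648,-0.81],
)

```text
clock: 20.23
tool_pos: [543.4, 179.6, 173.9]
ee_rot: [3.139, -0.065, 2.606]
force: [0.8, 0.2, -1.0]
gripper_width: 15.8
```

Request:
drive_tool(
  targets=[-1,0.0142,0.0155,0.0073,0.028,-0.647,-0.815,-1,0.0133,0.0167,0.0064,0,0,-0.815,-1,0.0118,0.0178,0.0064,0,0,-0.815,-1,0.0102,0.0186,0.0064,0,0,-0.815,-1,0.0086,0.0195,0.0064,0,0,-0.815,-1,0.0069,0.0202,0.0064,0,0,-0.815,-1,0.0052,0.0207,0.0064,0,0,-0.815,-1,0.0034,0.021,0.0063,0,0,-0.815,-1,0.0016,0.0213,0.0064,0,0,-0.815,-1,0,0.0213,0.0064,0,0,-0.815,-1,0,0,0,0,0,0],
)

```text
clock: 21.6
tool_pos: [496.3, 387.7, 109.7]
ee_rot: [3.14, 0.001, -2.826]
force: [0.8, -0.4, -1.4]
gripper_width: 15.8
```

```bash
python3 - <<'E'
from chk import *
plan([((497,386.5,60),tool(18),3,-1),((497,386.5,52),tool(18),2,-1),((497,386.5,50),tool(18),2,-1)])
for n,p in (('top',t),('side',s)):
    H,S,V=hsv(p); m=blue=(H>98)&(H<120)&(S>110); m=(S<60)&(V>100)&near(p,545,655,-90,20,20,110); c=cloud(p,m)
    if len(c): print(n,'in bowl',m.sum(),'z',np.percentile(c[:,2],[5,50,95]).round(0))
    k=cv2.connectedComponentsWithStats(m.astype(np.uint8))[2:]; print(k[0].tolist(), [P(p,*q).round(0).tolist() for q in k[1][1:]])
    print('bowl',bowl(p,(599,-37,1)))
cv2.imwrite('pics/c10.png',cv2.resize(t['color'][140:270,290:420],(600,600),interpolation=cv2.INTER_CUBIC))
E
```

```text
21.7 [497.5 386.4 110.2] [ 1.7996e+02  1.3000e-01 -1.6203e+02] [ 0.4 -0.  -1.5] 15.6
at 21.7 [497.5 386.4 110.2] [ 1.80e+02  1.00e-01 -1.62e+02] q [ 0.48  0.48  1.48  0.    1.18 -1.4 ] w 15.6 F [ 0.4 -0.  -1.5]
-1,0.0002,0.0001,0.0167,0.002,0.007,-0.002, -1,0.0001,0.0001,0.0168,0.002,0.007,-0.002, -1,0.0002,0,0.0167,0.002,0.007,-0.002,  # [497.  386.4  60. ]
-1,0,0,0.004,0,0,0, -1,0,0,0.004,0,0,0,  # [497.  386.4  52. ]
-1,0,0,0.001,0,0,0, -1,0,0,0.001,0,0,0,  # [497.  386.4  50. ]
top in bowl 303 z [40. 51. 61.]
[[0, 0, 512, 384, 196305], [319, 176, 21, 26, 303]] [[[610.0, -33.0, 49.0]]]
bowl (array([598.9 , -37.21,   3.95]), np.float64(0.252))
side in bowl 133 z [42. 53. 59.]
[[0, 0, 512, 384, 196475], [288, 215, 22, 15, 133]] [[[610.0, -22.0, 47.0]]]
bowl (array([600.81, -15.54,  -5.89]), np.float64(1.095))
```

View pics/c10.png

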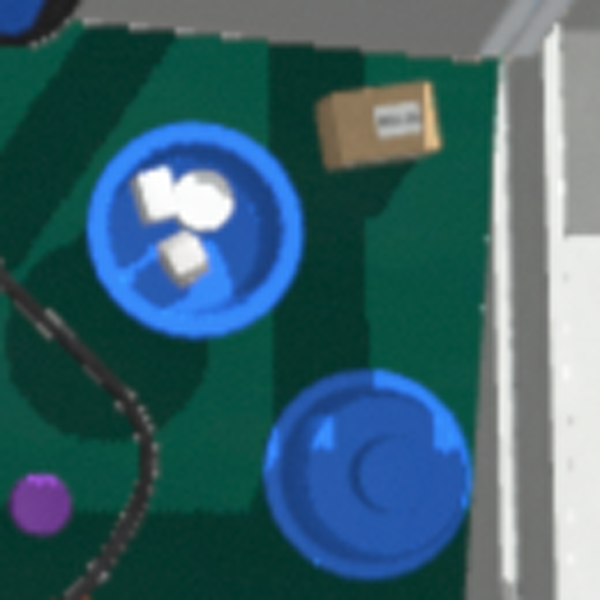

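All three pieces are in the bowl: square (155,195), disc (203,200) and hex (185,258). The bowl has not moved and nothing rises above the rim. Next I lay down the scoop.

Request:
drive_tool(
  targets=[-1,0,0,0.0167,0,0,0,-1,0,0,0.0167,0,0,0,-1,0,0,0.0167,0,0,0,-1,0,0,0.004,0,0,0,-1,0,0,0.004,0,0,0,-1,0,0,0.001,0,0,0,-1,0,0,0.001,0,0,0,-1,0,0,0,0,0,0],
)

```text
clock: 22.7
tool_pos: [498.1, 386.8, 50.3]
ee_rot: [3.141, 0.003, -2.827]
force: [-0.2, -0.1, -1.3]
gripper_width: 15.9
```

Request:
drive_tool(
  targets=[-1,0,0,0.0005,0,0,0,-1,0,0,0.0005,0,0,0,-1,0,0,0,0,0,0],
)

```text
clock: 23.08
tool_pos: [498.2, 386.9, 49.8]
ee_rot: [3.14, 0.004, -2.827]
force: [-1.3, -0.4, 5.3]
gripper_width: 15.7
```

Request:
drive_tool(
  targets=[0.2,0,0,0,0,0,0,0.2,0,0,0,0,0,0,0.2,0,0,0,0,0,0,0.2,0,0,0,0,0,0,0.2,0,0,-0.01,0,0,0,0.2,0,0,-0.02,0,0,0,0.2,0,0,-0.03,0,0,0,0.2,0,0,-0.03,0,0,0,0.2,0,0,-0.03,0,0,0],
)

```text
clock: 24.2
tool_pos: [497.7, 386.5, 170.7]
ee_rot: [3.141, 0.003, -2.827]
force: [-0.3, 0.5, -0.6]
gripper_width: 55.6
```

```bash
python3 - <<'E'
from chk import *
for n,p in (('top',t),('side',s)):
    H,S,V=hsv(p)
    print(n,handlefit(p,(498,386,18),69)); m=(S<60)&(V>100)&near(p,500,600,340,450,3,30); c=cloud(p,m); f=c[c[:,2]<22]
    print(np.linalg.lstsq(np.c_[f[:,:2]-[540,400],np.ones(len(f))],f[:,2],rcond=None)[0].round(3),len(f))
    if n=='top': print('cover',bowl(p,(446,-162,0)),'bowl',bowl(p,(599,-37,1)))
# cover: tool y radial-ish: tool x perpendicular. cover grasp TCP z = 54-19=35
C=np.array([446,-162.]); 
for yaw in (-70,-90,-110):  # 'scoop heading' equivalent
    print(yaw, 'q6 est', np.deg2rad(yaw+180))
w=[]
p0=st['tool_pos']; p1=np.array([*C,180]); 
N=16
for k in range(1,N+1): f=k/N; w.append((p0*(1-f)+p1*f,tool(18-88*f),1,1))
w.append(((*C,90),tool(-70),4,1))
plan(w)
E
```

```text
24.3 [499.8 387.7 173.7] [ 179.87    0.61 -161.98] [ 0.5 -0.1  0.5] 55.8
top (array([492.94, 386.22,  19.5 ]), np.float64(78.498))
[-0.032 -0.026  7.65 ] 109
cover (array([ 445.91, -161.86,    1.09]), np.float64(0.035)) bowl (array([598.63, -37.18,   2.19]), np.float64(0.252))
side (array([498.4 , 384.59,  21.35]), np.float64(0.131))
[-0.079 -0.031  9.553] 200
-70 q6 est 1.9198621771937625
-90 q6 est 1.5707963267948966
-110 q6 est 1.2217304763960306
at 24.3 [499.8 387.7 173.7] [ 179.9    0.6 -162. ] q [ 0.48  0.43  1.4   0.    1.3  -1.4 ] w 55.8 F [ 0.5 -0.1  0.5]
1,0.0138,-0.0316,-0.0006,0.027,0.1,0.919,  # [496.5 353.4 174.1]
1,0.0107,-0.0328,-0.0004,0,0,0.917,  # [493.1 319.  174.5]
1,0.0076,-0.0337,-0.0004,0,0,0.917,  # [489.7 284.7 174.9]
1,0.0042,-0.0343,-0.0004,0,0,0.916,  # [486.4 250.3 175.3]
1,0.001,-0.0345,-0.0004,0,0,0.917,  # [483.  215.9 175.7]
1,-0.0024,-0.0344,-0.0004,0,0,0.917,  # [479.7 181.6 176.1]
1,-0.0056,-0.0341,-0.0004,0,0,0.916,  # [476.2 147.2 176.5]
1,-0.0089,-0.0334,-0.0004,0,0,0.917,  # [472.9 112.8 176.9]
1,-0.012,-0.0323,-0.0004,0,0,0.917,  # [469.5  78.5 177.3]
1,-0.0151,-0.0311,-0.0004,0,0,0.916,  # [466.1  44.1 177.7]
1,-0.018,-0.0294,-0.0004,0,0,0.917,  # [462.8   9.8 178.1]
1,-0.0207,-0.0276,-0.0004,0,0,0.917,  # [459.4 -24.5 178.5]
1,-0.0233,-0.0255,-0.0003,0,0,0.916,  # [456.1 -58.9 178.8]
1,-0.0256,-0.0231,-0.0004,0,0,0.917,  # [452.7 -93.2 179.2]
1,-0.0278,-0.0206,-0.0004,0,0,0.917,  # [ 449.4 -127.7  179.6]
1,-0.0295,-0.0178,-0.0004,0,0,0.916,  # [ 446. -162.  180.]
1,0,0,0.0225,0,0,0, 1,0,0,0.0225,0,0,0, 1,0,0,0.0225,0,0,0, 1,0,0,0.0225,0,0,0,  # [ 446. -162.   90.]
```

```bash
python3 - <<'E'
from plan import *
C=np.array([446,-162.]); st=telemetry.get_state(); p0=st['tool_pos']; p1=np.array([*C,150]); w=[]; N=20
for k in range(1,N+1): f=k/N; w.append((p0*(1-f)+p1*f,tool(18-108*f),1,1))
w.append(((*C,90),tool(-90),3,1))
plan(w)
E
```

```text
at 24.3 [499.8 387.7 173.7] [ 179.9    0.6 -162. ] q [ 0.48  0.43  1.4   0.    1.3  -1.4 ] w 55.8 F [ 0.5 -0.1  0.5]
1,0.0111,-0.0253,0.001,0.027,0.1,0.903,  # [497.1 360.2 172.5]
1,0.0086,-0.0262,0.0012,0,0,0.9,  # [494.4 332.8 171.3]
1,0.0061,-0.027,0.0012,0,0,0.9,  # [491.7 305.2 170.1]
1,0.0036,-0.0274,0.0012,0,0,0.9,  # [489.  277.7 168.9]
1,0.0009,-0.0276,0.0011,0,0,0.9,  # [486.4 250.2 167.8]
1,-0.0016,-0.0275,0.0012,0,0,0.9,  # [483.7 222.8 166.6]
1,-0.0043,-0.0273,0.0012,0,0,0.9,  # [481.  195.3 165.4]
1,-0.0067,-0.0268,0.0012,0,0,0.9,  # [478.3 167.8 164.2]
1,-0.0093,-0.026,0.0012,0,0,0.9,  # [475.6 140.3 163. ]
1,-0.0117,-0.025,0.0012,0,0,0.9,  # [472.9 112.9 161.8]
1,-0.014,-0.0238,0.0012,0,0,0.9,  # [470.3  85.4 160.6]
1,-0.0161,-0.0224,0.0011,0,0,0.9,  # [467.5  57.9 159.5]
1,-0.0182,-0.0208,0.0012,0,0,0.9,  # [464.8  30.4 158.3]
1,-0.0201,-0.019,0.0012,0,0,0.9,  # [462.1   2.9 157.1]
1,-0.0218,-0.017,0.0012,0,0,0.9,  # [459.5 -24.6 155.9]
1,-0.0232,-0.0149,0.0012,0,0,0.9,  # [456.7 -52.1 154.7]
1,-0.0246,-0.0126,0.0012,0,0,0.9,  # [454.1 -79.6 153.5]
1,-0.0256,-0.0102,0.0011,0,0,0.9,  # [ 451.4 -107.   152.4]
1,-0.0265,-0.0078,0.0012,0,0,0.9,  # [ 448.7 -134.5  151.2]
1,-0.0271,-0.0053,0.0012,0,0,0.9,  # [ 446. -162.  150.]
1,0,0,0.02,0,0,0, 1,0,0,0.02,0,0,0, 1,0,0,0.02,0,0,0,  # [ 446. -162.   90.]
```

Request:
drive_tool(
  targets=[1,0.0111,-0.0253,0.001,0,0,0.9,1,0.0086,-0.0262,0.0012,0,0,0.9,1,0.0061,-0.027,0.0012,0,0,0.9,1,0.0036,-0.0274,0.0012,0,0,0.9,1,0.0009,-0.0276,0.0011,0,0,0.9,1,-0.0016,-0.0275,0.0012,0,0,0.9,1,-0.0043,-0.0273,0.0012,0,0,0.9,1,-0.0067,-0.0268,0.0012,0,0,0.9,1,-0.0093,-0.026,0.0012,0,0,0.9,1,-0.0117,-0.025,0.0012,0,0,0.9,1,-0.014,-0.0238,0.0012,0,0,0.9,1,-0.0161,-0.0224,0.0011,0,0,0.9],
)

```text
clock: 25.8
tool_pos: [464.9, 55.9, 153.7]
ee_rot: [3.139, -0.0, 2.322]
force: [-0.5, -0.7, 0.4]
gripper_width: 92.9
```

Request:
drive_tool(
  targets=[1,-0.0182,-0.0208,0.0012,0,0,0.9,1,-0.0201,-0.019,0.0012,0,0,0.9,1,-0.0218,-0.017,0.0012,0,0,0.9,1,-0.0232,-0.0149,0.0012,0,0,0.9,1,-0.0246,-0.0126,0.0012,0,0,0.9,1,-0.0256,-0.0102,0.0011,0,0,0.9,1,-0.0265,-0.0078,0.0012,0,0,0.9,1,-0.0271,-0.0053,0.0012,0,0,0.9,1,0,0,0.02,0,0,0,1,0,0,0.02,0,0,0,1,0,0,0,0,0,0],
)

```text
clock: 27.18
tool_pos: [442.6, -162.3, 102.7]
ee_rot: [-3.14, -0.004, 1.571]
force: [0.1, -0.6, 0.3]
gripper_width: 92.8
```

```bash
python3 - <<'E'
from chk import *
p=t
print('scoop grip',handlefit(p,(497,386,18),69)); H,S,V=hsv(p)
print('scoop+mat',fit(p,(S<75)&(V>60)&near(p,420,660,310,500,-5,45)|(V<95)&near(p,420,580,330,440,40,100),[cub(-95,95,-57.5,57.5,0,3),cub(-48,28,-46,46,3,37),cub(-85,-5,-8,8,58,80)],(542,402,17)))
m=near(p,420,660,310,500,8,22)&(S<75)&(V>90); c=cloud(p,m); print('pan',cv2.minAreaRect(c[:,:2].astype(np.float32)))
plan([((446,-162,60),tool(-90),3,1),((446,-162,46),tool(-90),2,1)])
E
```

```text
27.275 [ 444.  -163.   104.5] [ 1.7989e+02 -1.1000e-01  9.0020e+01] [-0.5 -0.2 -0.3] 92.9
scoop grip (array([498.6 , 386.46,  17.48]), np.float64(0.176))
scoop+mat (array([543.21, 402.55,  17.22]), np.float64(0.007))
pan ((543.9255981445312, 400.95440673828125), (186.5435791015625, 112.81510925292969), 15.942228317260742)
at 27.275 [ 444.  -163.   104.5] [ 1.799e+02 -1.000e-01  9.000e+01] q [-0.59  0.24  1.87  0.    1.03 -0.59] w 92.9 F [-0.5 -0.2 -0.3]
1,0.0003,0.0006,0.0148,0.006,-0.006,0.001, 1,0.0003,0.0007,0.0148,0.006,-0.006,0.001, 1,0.0003,0.0006,0.0149,0.006,-0.006,0.001,  # [ 446. -162.   60.]
1,0,0,0.007,0,0,0, 1,0,0,0.007,0,0,0,  # [ 446. -162.   46.]
```

Request:
drive_tool(
  targets=[1,0.0003,0.0006,0.0148,0,0,0,1,0.0003,0.0007,0.0148,0,0,0,1,0.0003,0.0006,0.0149,0,0,0,1,0,0,0.007,0,0,0,1,0,0,0.006,0,0,0,1,0,0,0,0,0,0],
  grip_force=20,
)

```text
clock: 28.02
tool_pos: [446.0, -162.0, 46.5]
ee_rot: [3.14, -0.002, 1.571]
force: [0.1, 0.3, -0.3]
gripper_width: 93.1
```

Request:
drive_tool(
  targets=[-1,0,0,0,0,0,0,-1,0,0,0,0,0,0,-1,0,0,0,0,0,0,-1,0,0,0,0,0,0,-1,0,0,0,0,0,0,-1,0,0,0,0,0,0,-1,0,0,0,0,0,0],
  grip_force=20,
)

```text
clock: 28.9
tool_pos: [446.0, -162.1, 46.9]
ee_rot: [3.14, -0.002, 1.571]
force: [-1.3, -0.1, 2.5]
gripper_width: 47.2
```

Request:
drive_tool(
  targets=[-1,0,0,0,0,0,0,-1,0,0,0,0,0,0],
  grip_force=35,
)

```text
clock: 29.15
tool_pos: [446.0, -162.1, 46.9]
ee_rot: [3.14, -0.002, 1.571]
force: [-1.3, -0.3, 3.9]
gripper_width: 47.4
```

```bash
python3 - <<'E'
from chk import *
p0=st['tool_pos']
plan([((p0[0],p0[1],170),tool(-90),6,-1),((598.9+0,-37.2+0,170),tool(-90),10,-1)])
E
```

```text
29.25 [ 446.  -162.1   46.9] [ 1.7989e+02 -1.0000e-01  9.0010e+01] [-1.5 -0.   4.1] 47.9
at 29.25 [ 446.  -162.1   46.9] [ 1.799e+02 -1.000e-01  9.000e+01] q [-0.59  0.32  1.93  0.    0.89 -0.59] w 47.9 F [-1.5 -0.   4.1]
-1,0,0,-0.0205,0.003,-0.003,0, -1,0.0001,0.0001,-0.0205,0.003,-0.003,0.001, -1,0,0,-0.0205,0.003,-0.002,0, -1,0,0,-0.0206,0.003,-0.003,0, -1,0,0,-0.0205,0.004,-0.003,0.001, -1,0,0,-0.0205,0.003,-0.003,0,  # [ 446.  -162.1  170. ]
-1,0.0125,0.0153,0,0,0,0, -1,0.0125,0.0153,0,0,0,0, -1,0.0125,0.0153,0,0,0,0, -1,0.0125,0.0153,0,0,0,0, -1,0.0124,0.0153,0,0,0,0, -1,0.0125,0.0153,0,0,0,0, -1,0.0125,0.0152,0,0,0,0, -1,0.0125,0.0153,0,0,0,0, -1,0.0125,0.0153,0,0,0,0, -1,0.0125,0.0153,0,0,0,0,  # [598.9 -37.2 170. ]
```

Request:
drive_tool(
  targets=[-1,0,0,-0.01,0,0,0,-1,0,0,-0.0205,0,0,0,-1,0,0,-0.0205,0,0,0,-1,0,0,-0.0205,0,0,0,-1,0,0,-0.0205,0,0,0,-1,0,0,-0.0205,0,0,0],
)

```text
clock: 30.0
tool_pos: [446.0, -162.2, 160.4]
ee_rot: [3.139, -0.002, 1.571]
force: [0.1, 0.4, -0.6]
gripper_width: 47.4
```

Request:
drive_tool(
  targets=[-1,0.0125,0.0153,0,0,0,0,-1,0.0125,0.0153,0,0,0,0,-1,0.0125,0.0153,0,0,0,0,-1,0.0125,0.0153,0,0,0,0,-1,0.0125,0.0153,0,0,0,0,-1,0.0125,0.0153,0,0,0,0,-1,0.0125,0.0153,0,0,0,0,-1,0.0125,0.0153,0,0,0,0,-1,0.0125,0.0153,0,0,0,0,-1,0.0125,0.0153,0,0,0,0,-1,0,0,0,0,0,0],
)

```text
clock: 31.38
tool_pos: [599.9, -36.2, 159.7]
ee_rot: [3.139, -0.002, 1.573]
force: [0.0, -0.6, -2.0]
gripper_width: 47.7
```

```bash
python3 - <<'E'
from chk import *
plan([((599,-37.2,125),tool(-90),3,-1)])
cv2.imwrite('pics/c11.png',np.hstack([cv2.resize(t['color'][150:230,290:370],(400,400),interpolation=cv2.INTER_CUBIC),cv2.resize(s['color'][170:250,250:330],(400,400),interpolation=cv2.INTER_CUBIC)]))
z=st['tool_pos'][2]-47
for n,p in (('top',t),('side',s)):
    H,S,V=hsv(p); m=(H>98)&(H<120)&(S>110)
    for lo,hi,zz in ((z-8,z+14,'cover rim'),(58,72,'bowl rim')):
        k=m&near(p,500,700,-140,70,lo,hi); c=cloud(p,k)
        if len(c): print(n,zz,k.sum(),'x',np.percentile(c[:,0],[1,99]).round(1),'y',np.percentile(c[:,1],[1,99]).round(1),'z',np.median(c[:,2]).round(1))
E
```

```text
31.475 [598.7 -37.1 159.6] [ 1.7993e+02 -9.0000e-02  9.0050e+01] [-0.4  0.5 -2.4] 47.5
at 31.475 [598.7 -37.1 159.6] [ 1.799e+02 -1.000e-01  9.000e+01] q [-0.25  0.39  1.5   0.    1.25 -0.25] w 47.5 F [-0.4  0.5 -2.4]
-1,0,0.0001,0.0115,0.004,-0.005,0.003, -1,-0.0001,0.0001,0.0116,0.004,-0.005,0.002, -1,0,0.0001,0.0115,0.004,-0.005,0.003,  # [599.  -37.2 125. ]
top cover rim 277 x [535.4 664.5] y [-32.9  29.8] z 118.3
top bowl rim 135 x [532.8 642.5] y [-41.3  30.2] z 66.6
side cover rim 312 x [534.6 661.5] y [-104.4   14. ] z 117.1
side bowl rim 101 x [532.4 663.9] y [-61.8  16.8] z 64.7
```

View pics/c11.png

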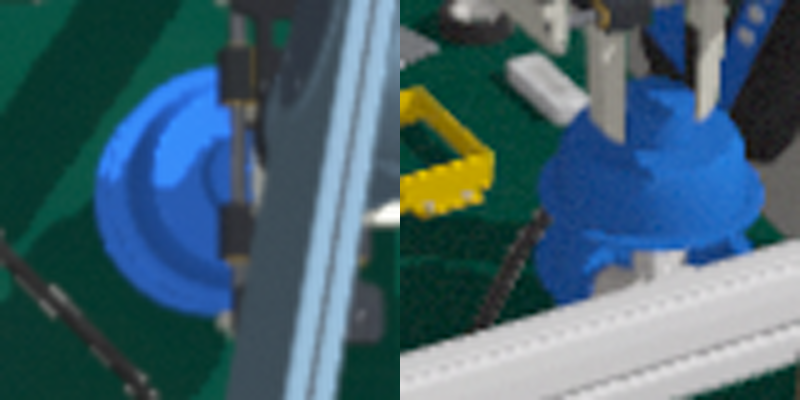

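The cover hangs level about 47 mm above the bowl. Its left edge is at crop (95,190) in the top half, and in the side half it sits over the bowl, which shows the pieces at (650,265). I'll check the centring with one circle fit in the same view.

```bash
cat > cen.py <<'E'
from chk import *
import pickle
from scipy.optimize import least_squares
def edge(p,z,lim,r=68):
    H,S,V=hsv(p); m=((H>98)&(H<120)&(S>110)&near(p,500,700,-140,70,-5,200)).astype(np.uint8)
    c=max(cv2.findContours(m,cv2.RETR_EXTERNAL,cv2.CHAIN_APPROX_NONE)[0],key=len)[:,0,:]
    c=c[c[:,0]<lim]; h=P(p,c[:,0],c[:,1],z)[:,:2]
    f=lambda q:np.hypot(*(h-q[:2]).T)-q[2]
    g=least_squares(lambda q:np.hypot(*(h-q).T)-(r-1.5),[599,-37],loss='soft_l1')
    return g.x.round(1),np.abs(g.fun).mean().round(2),len(h)
z=st['tool_pos'][2]-46.9
t0=pickle.load(open('s0.pkl','rb'))[0]
print('cover now',edge(t,z+2,335)); print('bowl at start',edge(t0,66,335),edge(t0,66,600))
E
python3 cen.py
```

```text
31.575 [598.4 -37.5 159.8] [ 1.7991e+02 -9.0000e-02  8.9990e+01] [-0.2 -0.1 -1. ] 47.2
cover now (array([595.3, -27.5]), np.float64(8.58), 93)
bowl at start (array([598.3, -34.2]), np.float64(1.22), 72) (array([598.7, -36.8]), np.float64(2.11), 134)
```

```bash
sed -i 's/def edge(p,z,lim,r=68)/def edge(p,z,lim,r=68,lo=-5)/; s/70,-5,200)/70,lo,200)/; s/edge(t,z+2,335)/[edge(t,z+2,l,lo=z-12) for l in (325,330,335)]/; s/edge(t0,66,335),edge/[edge(t0,66,l) for l in(325,330,335)],edge/' cen.py; python3 cen.py
```

```text
31.675 [598.5 -37.7 160. ] [ 1.7989e+02 -9.0000e-02  8.9970e+01] [-0.4 -0.5 -2. ] 47.4
cover now [(array([600.2, -36.8]), np.float64(0.58), 45), (array([600.2, -36.8]), np.float64(0.61), 55), (array([600.6, -37.1]), np.float64(7.71), 84)]
bowl at start [(array([598.3, -34.2]), np.float64(0.91), 52), (array([598.3, -34.1]), np.float64(1.01), 62), (array([598.3, -34.2]), np.float64(1.22), 72)] (array([598.7, -36.8]), np.float64(2.11), 134)
```

Request:
drive_tool(
  targets=[-1,0.001,0,0.01,0,0,0,-1,0,0,0.01,0,0,0,-1,0,0,0.01,0,0,0,-1,0,0,0.008,0,0,0,-1,0,0,0.005,0,0,0,-1,0,0,0.002,0,0,0,-1,0,0,0,0,0,0],
)

```text
clock: 32.55
tool_pos: [599.1, -36.2, 115.0]
ee_rot: [3.139, -0.002, 1.571]
force: [-0.4, -0.1, -1.4]
gripper_width: 47.2
```

Request:
drive_tool(
  targets=[-1,0,0,0.001,0,0,0,-1,0,0,0,0,0,0],
)

```text
clock: 32.8
tool_pos: [599.1, -36.2, 114.1]
ee_rot: [3.139, -0.002, 1.571]
force: [-0.1, 0.3, -1.2]
gripper_width: 47.3
```

Request:
drive_tool(
  targets=[-1,0,0,0.001,0,0,0,-1,0,0,0,0,0,0],
)

```text
clock: 33.05
tool_pos: [599.1, -36.2, 113.0]
ee_rot: [3.139, -0.002, 1.571]
force: [0.4, 0.7, -1.3]
gripper_width: 47.1
```

Request:
drive_tool(
  targets=[-1,0,0,0.0005,0,0,0,-1,0,0,0,0,0,0],
)

```text
clock: 33.3
tool_pos: [599.2, -36.2, 113.0]
ee_rot: [3.139, -0.002, 1.571]
force: [-0.0, 0.9, 3.5]
gripper_width: 47.1
```

Request:
drive_tool(
  targets=[-0.2,0,0,0,0,0,0,0.3,0,0,0,0,0,0,0.7,0,0,0,0,0,0,0.7,0,0,0,0,0,0,0.7,0,0,0,0,0,0,0.7,0,0,-0.005,0,0,0,0.7,0,0,-0.02,0,0,0,0.7,0,0,-0.04,0,0,0,0.7,0,0,-0.05,0,0,0],
)

```text
clock: 34.42
tool_pos: [598.0, -36.2, 227.9]
ee_rot: [3.142, -0.002, 1.571]
force: [0.4, -0.7, -0.0]
gripper_width: 79.0
```

Request:
drive_tool(
  targets=[0.7,0,-0.05,-0.01,0,0,0,0.7,0,-0.06,0,0,0,0,0.7,0,-0.06,0,0,0,0,0.7,0,-0.06,0,0,0,0,0.7,0,-0.03,0,0,0,0,0.7,0,0,0,0,0,0,0.7,0,0,0,0,0,0],
)

```text
clock: 35.3
tool_pos: [339.9, -36.8, 237.5]
ee_rot: [3.137, -0.001, 1.571]
force: [-0.3, -0.5, -0.7]
gripper_width: 79.0
```

```bash
python3 - <<'E'
from chk import *
from cen import edge
a=np.linspace(0,2*np.pi,60); ring=lambda r,z:np.c_[r*np.cos(a),r*np.sin(a),z+0*a]
H,S,V=hsv(t); m=(H>98)&(H<120)&(S>110)&near(t,490,710,-150,75,50,150)
print('closed cover',fit(t,m,[np.r_[ring(68,66),ring(68,70),ring(48,106),ring(24,132)]],(599,-37,0)))
W=cloud(t,m); x,y,z=W.T
f=z>126; print('foot top',f.sum(),W[f].mean(0).round(1),'slope',np.linalg.lstsq(np.c_[W[f][:,:2]-W[f][:,:2].mean(0),np.ones(f.sum())],W[f][:,2],rcond=None)[0].round(3))
r=(z<76)&(z>60); g=np.linalg.lstsq(np.c_[W[r][:,:2]-[599,-37],np.ones(r.sum())],W[r][:,2],rcond=None)[0]; print('rim',r.sum(),g.round(3))
for n in ('spanner','feeler_box','tape_roll','oil_bottle','screw_box','valve_block'): 
    q=spotter.regions_of(t,n); print(n,[ (round(k['conf'],2),np.round(k['rect']).tolist()) for k in q[:1]])
print('scoop+mat',fit(t,(hsv(t)[1]<75)&(V>60)&near(t,420,660,310,500,-5,45)|(V<95)&near(t,420,580,330,440,40,100),[cub(-95,95,-57.5,57.5,0,3),cub(-48,28,-46,46,3,37),cub(-85,-5,-8,8,58,80)],(542,402,17)))
cv2.imwrite('pics/c12.png',np.hstack([cv2.resize(t['color'][130:270,120:400],(800,400),interpolation=cv2.INTER_CUBIC)[:,:400*2-350],cv2.resize(s['color'][160:240,250:320],(350,400),interpolation=cv2.INTER_CUBIC)]))
E
```

```text
35.4 [339.9 -36.7 237.1] [ 1.7985e+02 -1.0000e-01  9.0030e+01] [ 0.1 -0.8 -0.8] 79.1Traceback (most recent call last):
  File "<stdin>", line 2, in <module>
  File "cen.py", line 13, in <module>
    print('cover now',[edge(t,z+2,l,lo=z-12) for l in (325,330,335)]); print('bowl at start',[edge(t0,66,l) for l in(325,330,335)],edge(t0,66,600))
                       ~~~~^^^^^^^^^^^^^^^^^
  File "cen.py", line 6, in edge
    c=max(cv2.findContours(m,cv2.RETR_EXTERNAL,cv2.CHAIN_APPROX_NONE)[0],key=len)[:,0,:]
      ~~~^^^^^^^^^^^^^^^^^^^^^^^^^^^^^^^^^^^^^^^^^^^^^^^^^^^^^^^^^^^^^^^^^^^^^^^^
ValueError: max() iterable argument is empty
```

```bash
python3 - <<'E'
from chk import *
import pickle
t0=pickle.load(open('s0.pkl','rb'))[0]
a=np.linspace(0,2*np.pi,60); ring=lambda r,z:np.c_[r*np.cos(a),r*np.sin(a),z+0*a]
H,S,V=hsv(t); m=(H>98)&(H<120)&(S>110)&near(t,490,710,-150,75,50,150)
print('closed cover',fit(t,m,[np.r_[ring(68,66),ring(68,70),ring(48,106),ring(24,132)]],(599,-37,0)))
W=cloud(t,m); x,y,z=W.T
f=z>126; print('foot top',f.sum(),W[f].mean(0).round(1),'slope',np.linalg.lstsq(np.c_[W[f][:,:2]-W[f][:,:2].mean(0),np.ones(f.sum())],W[f][:,2],rcond=None)[0].round(3))
r=(z<76)&(z>60); g=np.linalg.lstsq(np.c_[W[r][:,:2]-[599,-37],np.ones(r.sum())],W[r][:,2],rcond=None)[0]; print('rim',r.sum(),g.round(3))
# change picture, away from the worked things
d=cv2.absdiff(t0['color'],t['color']).max(2)
print('scoop+mat',fit(t,(S<75)&(V>60)&near(t,420,660,310,500,-5,45)|(V<95)&near(t,420,580,330,440,40,100),[cub(-95,95,-57.5,57.5,0,3),cub(-48,28,-46,46,3,37),cub(-85,-5,-8,8,58,80)],(542,402,17)))
k=cv2.connectedComponentsWithStats(cv2.morphologyEx((d>60).astype(np.uint8),cv2.MORPH_OPEN,np.ones((3,3))))[2]; print([q.tolist() for q in k[1:] if q[4]>25])
A=cv2.resize(t['color'][145:265,120:400],(800,343),interpolation=cv2.INTER_CUBIC)
B=cv2.resize(s['color'][165:235,210:325],(422,257),interpolation=cv2.INTER_CUBIC); o=np.zeros((600,800,3),np.uint8); o[:343]=A; o[343:,:422]=B
cv2.imwrite('pics/c12.png',o)
E
```

```text
35.5 [339.5 -36.5 236.7] [ 1.799e+02 -1.100e-01  9.004e+01] [-0.1 -0.6 -0.1] 78.7
closed cover (array([600.49, -35.48,   1.39]), np.float64(0.002))
foot top 233 [600.7 -34.6 133.1] slope [-6.00000e-03 -4.00000e-03  1.33106e+02]
rim 436 [7.0000e-03 1.0000e-03 7.0705e+01]
scoop+mat (array([543.05, 402.32,  17.01]), np.float64(0.007))
[[319, 171, 32, 32, 558], [310, 185, 31, 28, 464], [228, 195, 12, 12, 137], [242, 196, 11, 11, 100], [231, 214, 14, 14, 161], [347, 220, 45, 45, 1558], [331, 272, 61, 112, 2684], [379, 282, 72, 102, 3359], [260, 345, 39, 39, 556], [54, 356, 61, 28, 941], [236, 357, 26, 27, 405], [119, 371, 26, 13, 222]]
```

```bash
python3 -c "
from rig import ticket; print(ticket.hand_in())"
```

```text
the job is handed in; nothing more can be done
None
```

The job is done and handed in at about 36 s of the 72 s allowed. All three workpieces went from the pen into the blue bowl with the scoop, which is back flat on its mat and released. The second bowl sits on top as a cover, and the arm is clear of everything.

**Last checks**
- **Pieces:** after the pour I saw the square, hex and disc inside the bowl and below its rim. The wrist force had dropped to about the scoop's own weight. The pen is empty.
- **Cover:** its rim is at 70.7 mm and its foot top at 133 mm, with slopes of 0.007 or less, so it is level. The hand met the bowl at the height I expected.
- **Scoop:** its fitted pose on the mat is within about 0.5 mm and 0.1° of the pose at the start.
- **Other things:** comparing the top picture with the first one showed no change where they stand. This covers only the top view.

**Disagreements and gaps**
- **Centring:** the top camera puts the cover about 2.3 mm off the bowl's centre. The gripper position and the camera differ there by about 1.5 mm, so the true offset is probably 1 to 2 mm. I left it as it is.
- **Side camera:** it read 2 to 3 mm different in y, and a rail hid part of the bowls from it.
- **Final look:** the limit of 12 pictures was used up, so I checked the closed bowl by measurement only, not by eye.

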